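# Pack the paint bottles in the tin and shut the case

### The arm

A 6-joint arm with a two-finger parallel gripper is mounted at the origin on the work surface. World frame = base frame: x ahead of the robot, y to its left, z up, the work surface at z = 0. Lengths are in m, angles in rad, forces in N, time in s.
With the tool pointing down it reaches from about 0.35 to 0.775 m from the base axis. Payload 7.3 kg.
Tool frame: the origin (TCP) lies at the very end of the fingers, on their centre line; the grasp point (between the pads) lies 19 mm behind it; z points along the fingers, y is the direction in which the jaws open and shut (so a half turn about z gives the same grasp; the last joint's range is limited). The gripper opens to 92 mm and grips with 3 to 60 N. Pads are 19 mm wide; open, the fingers measure 130 mm over their backs; the gripper's body (75 mm by 190 mm) begins 47 mm behind the grasp point.
Start: joints at [0.992, 0.342, 1.524, -0, 1.275, -0.146], TCP at [0.22, 0.477, 0.192] pointing down, gripper open.
Joint ranges: [-2.53, 2.53], [-0.77, 2.02], [0.04, 2.7], [-1, 4.14], [0.28, 2.66], [-3.11, 3.11]. Speed limits (rad/s): [2.57, 2.57, 3.14, 3.14, 3.14, 3.14].

### API

Orientations are given as [roll, pitch, yaw] about the fixed x, y, z axes, in that order (R = Rz(yaw) Ry(pitch) Rx(roll)).
In Python, from cell import monitor, eyes, order gives the robot as it stands. The module is installed in compiled form; this text tells all that it offers.
- The arm moves only by the tool carry_out, never from a script. Its argument "targets" is a list of rows, each a list of 2 entries, a list of its own where there are three numbers: the shift along the tool's x, y, z in m, then the turn about the tool's z in rad. In form: [[[dx, dy, dz], twist], ...]. A call has 1 to 10 rows; each row shifts and turns the pose as measured when the row begins, along the tool's axes as they then stand; what a row does not reach is not made up. A row lasts 1/8 s, in which the tool goes at most 62.5 mm and 10.7 degrees, less where a joint would pass 70% of its speed; a pose out of reach is approached as far as the arm can. A call is refused whole if a number of a shift passes 0.0625 or a number of a turn 0.188, either way. A call with a gripper value outside its range is refused whole. "fingers" is the closure, from 0 (fully open) to 1 (shut), set as the call begins (left out, the last holds). The fingers move at their own pace and stop on an object; "grip_force" is the grip in N (left out, the last holds). Time passes only in rows, so rows that do not move let the fingers close. It gives the time, the measured TCP pose, the force and the opening at its end, in the units of the state.
- monitor.observe(): the state, without advancing time (a new reading comes with each control period).
- eyes.read_camera(name): name is "scene" or "top" or "wrist"; returns the picture (420x560x3 uint8, red, green, blue); there is no depth.
- eyes.camera_info(name): a dict with "K" (3x3 intrinsics, pixels), "rvec" (rotation vector, rad) and "tvec" (3), from world to camera coordinates, as OpenCV has them. Camera axes: x right, y down, z forward; pixel columns grow to the right and rows downward; lengths in m; the calibration is good to about 2 mm. A picture is of the moment at which its call begins: read the wrist's pose just before it. camera_info takes no time and is no camera call; for the wrist camera it gives the pose at the moment of the call.
- order.hand_in(): hands the job in, once; it reports no verdict.
The state is a dict: "time": time; "qpos": joint angles; "qvel": joint speeds; "joint_efforts": joint torques, N m; "tool_pos": TCP position; "tool_rot": TCP orientation; "contact_force": force on the tool from outside, world axes, zero at the start; "torque": the same for the moment, N m; "opening": finger opening in m.
Only numpy, scipy, OpenCV 4.12 (cv2) and the standard library are available. Lean on these libraries where they do the work, as an engineer would, in place of code of your own. Each camera call takes 0.05 s, during which the arm holds its last target.

### The job

Pack the three loose paint bottles into the round tin in the clear case, close against the four already there (one in the middle, six around it), so that all seven stand upright and flat on its floor. Set each one down in the tin rather than dropping it, keep every bottle upright, and leave the brush bowl, clip holder and tile where they are. Then slide the case's door fully home against its frame and let go.

Things in the scene. Friction and masses are not known exactly. Their poses are not given: they have to be found in the camera images.
- bottle_a_mid (a point): Loose on the bench at the start, to be packed. Upright, 90 g, all seven alike: white body 48 mm diameter, foot edge bevelled 3 mm, straight to 30 mm height, shoulder sloping in to 36 mm; above it a black cap 18 mm diameter from 36 to 74 mm height, the part to grip (fingertips above the shoulder). Point on its axis 37 mm over its foot, half-way up; z up.
- bottle_b_mid (a point): Loose on the bench, to be packed: same bottle and same point as bottle_a_mid.
- bottle_c_mid (a point): Loose on the bench, to be packed: same bottle and same point as bottle_a_mid.
- bottle_d_mid (a point): Already in the tin, in its middle: same bottle and same point as bottle_a_mid.
- bottle_e_mid (a point): Already in the tin, one of three neighbours lying 60 degrees apart around the middle bottle (axis about 51 mm from the tin's centre): same bottle and same point as bottle_a_mid.
- bottle_f_mid (a point): Already in the tin, one of three neighbours lying 60 degrees apart around the middle bottle (axis about 51 mm from the tin's centre): same bottle and same point as bottle_a_mid.
- bottle_g_mid (a point): Already in the tin, one of three neighbours lying 60 degrees apart around the middle bottle (axis about 51 mm from the tin's centre): same bottle and same point as bottle_a_mid.
- tin_floor (a point): Centre of the inner floor of a round steel tin fixed in the case, 7 mm above the bench. Inside diameter 156, outside 161 mm, rim 27 mm above this point. Seven bottles fit only as one in the middle and six round it, axes 51 mm from the centre, 60 degrees apart (3 mm play). Three neighbouring outer places are free, at any angle. Next cap's side 42 mm from a bottle's axis: open the fingers little.
- case: Clear case fixed to the bench, 200 (x) by 420 mm (y), walls 5 mm; origin on the bench under the centre of its open-topped bay (inside 190 x 190 mm, holds the tin). The bay on its +y side has a fixed cover. Wall tops and rails 103 mm above the bench; the frame strip at the -y end, which the door shuts against, 108 mm. The door slides along y.
- door (a joint): Flat clear sliding door on top of the case, m: 0 = closed against the frame at the -y end, over the tin; grows towards the case's +y, fully open at 0.212; over 0.19 the bay is quite free. 1 to 2 N of friction; stays where it is left. Panel 184 x 193 x 5 mm, its top 99 mm above the bench.
- door_handle (a point): Centre of the door's aluminium grip, an upright bar in the middle of the panel: 60 mm along the case's x, 14 mm thick along y, 99 to 135 mm above the bench (this point 117 mm). Pinch it from above across y, or push its side. Straight over the case's origin when closed.
- brush_bowl: Bystander: stainless bowl, 124 mm across, 55 mm high, with brushes standing up to 130 mm; origin under its centre.
- clip_holder: Bystander: spring clip holder on a 60 mm round foot, 98 mm high; origin under its centre.
- tile: Bystander: white ceramic tile 100 x 100 x 8 mm lying on the bench; origin under its centre.
There are look-alikes about, which are no part of the job. What is shaped like the part that bears bottle_a_mid but green or pink is not meant.

How it is judged:
On the way, in this order (a step that is already met when the one before it is completed fails the run):
1. all seven bottles stand flat on the tin's floor, let go, with the door still open (horizontal distance between each of bottle_a_mid, bottle_b_mid, bottle_c_mid, bottle_d_mid, bottle_e_mid, bottle_f_mid, bottle_g_mid and tin_floor below 0.058 m and z of bottle_a_mid in the frame of tin_floor between 0.033 and 0.041 m and angle between each of bottle_a_mid, bottle_b_mid, bottle_c_mid, bottle_d_mid, bottle_e_mid, bottle_f_mid, bottle_g_mid's own z axis and vertical below 0.08 rad and z of bottle_b_mid in the frame of tin_floor between 0.033 and 0.041 m and z of bottle_c_mid in the frame of tin_floor between 0.033 and 0.041 m and z of bottle_d_mid in the frame of tin_floor between 0.033 and 0.041 m and z of bottle_e_mid in the frame of tin_floor between 0.033 and 0.041 m and z of bottle_f_mid in the frame of tin_floor between 0.033 and 0.041 m and z of bottle_g_mid in the frame of tin_floor between 0.033 and 0.041 m and contact force between each of bottle_a, bottle_b, bottle_c, bottle_d, bottle_e, bottle_f, bottle_g and the fingers below 0.1 N and value of joint door above 0.15 m), for 0.2 s.
2. the door is shut against the frame (value of joint door below 0.005 m), for 0.2 s.
At the end, for the whole second after the job is handed in: All seven bottles stand in the tin (axis within 58 mm of its centre, foot within 4 mm of its floor, tilted less than 0.08 rad), released and at rest, and the door is within 5 mm of closed (horizontal distance between each of bottle_a_mid, bottle_b_mid, bottle_c_mid, bottle_d_mid, bottle_e_mid, bottle_f_mid, bottle_g_mid and tin_floor below 0.058 m and z of bottle_a_mid in the frame of tin_floor between 0.033 and 0.041 m and angle between each of bottle_a_mid, bottle_b_mid, bottle_c_mid, bottle_d_mid, bottle_e_mid, bottle_f_mid, bottle_g_mid's own z axis and vertical below 0.08 rad and z of bottle_b_mid in the frame of tin_floor between 0.033 and 0.041 m and z of bottle_c_mid in the frame of tin_floor between 0.033 and 0.041 m and z of bottle_d_mid in the frame of tin_floor between 0.033 and 0.041 m and z of bottle_e_mid in the frame of tin_floor between 0.033 and 0.041 m and z of bottle_f_mid in the frame of tin_floor between 0.033 and 0.041 m and z of bottle_g_mid in the frame of tin_floor between 0.033 and 0.041 m and contact force between each of bottle_a, bottle_b, bottle_c, bottle_d, bottle_e, bottle_f, bottle_g and the fingers below 0.1 N and value of joint door below 0.005 m and velocity of joint door below 0.01 m/s and linear speed of each of bottle_a, bottle_b, bottle_c, bottle_d, bottle_e, bottle_f, bottle_g below 0.02 m/s); the robot touches nothing.
It fails at once if the brush bowl, clip holder or tile is shifted more than 30 mm, or the bowl or holder is tipped (distance of any of brush_bowl, clip_holder, tile from where it was at the start of the episode above 0.03 m or angle between any of brush_bowl, clip_holder's own z axis and vertical above 0.35 rad).
It fails at once if a bottle is tipped by more than about 35 degrees (angle between any of bottle_a_mid, bottle_b_mid, bottle_c_mid, bottle_d_mid, bottle_e_mid, bottle_f_mid, bottle_g_mid's own z axis and vertical above 0.6 rad).
It fails at once if a bottle is let go over the tin while its foot is more than 20 mm above the tin's floor ((z of bottle_a_mid in the frame of tin_floor above 0.057 m and horizontal distance between bottle_a_mid and tin_floor below 0.085 m and contact force between bottle_a and the fingers below 0.001 N) or (z of bottle_b_mid in the frame of tin_floor above 0.057 m and horizontal distance between bottle_b_mid and tin_floor below 0.085 m and contact force between bottle_b and the fingers below 0.001 N) or (z of bottle_c_mid in the frame of tin_floor above 0.057 m and horizontal distance between bottle_c_mid and tin_floor below 0.085 m and contact force between bottle_c and the fingers below 0.001 N)).
It also fails if it takes over 72 s, if anything falls off the work surface, if the arm or the gripper's body presses on something with over 40 N, if the wrist force passes 120 N, or if a joint passes its speed limit or range.

## Working session

There is one attempt and no reset: what is moved stays moved. The work goes in short steps, Python scripts to look and compute and a tool call to move; the robot and the scene stay as the last step left them, time stands still between calls to the robot, and variables do not carry over. Pictures are saved under pics/ and viewed, and the job is handed in when it is done.

Besides the shell and the picture viewer there is one more tool, called after "Request:" by a JSON object that holds its "fn" and its "kwargs", one argument or row to a line. carry_out: Moves the arm, as the interface text tells. Its arguments: {"type":"object","properties":{"targets":{"type":"array","items":{"type":"array"}},"fingers":{"type":"number"},"grip_force":{"type":"number"}},"required":["targets"]}

```bash
mkdir -p pics
cat > h.py <<'E'
import numpy as np, cv2
from cell import monitor, eyes, order
def save(n,f,img=None):
    im=eyes.read_camera(n) if img is None else img
    cv2.imwrite('pics/'+f,cv2.cvtColor(im,cv2.COLOR_RGB2BGR)); return im
def cam(n):
    c=eyes.camera_info(n); return np.array(c['K'],float),np.array(c['rvec'],float).reshape(3),np.array(c['tvec'],float).reshape(3)
def proj(c,P):
    K,r,t=c; return cv2.projectPoints(np.array(P,float).reshape(-1,3),r,t,K,None)[0].reshape(-1,2)
def ray(c,uv,z):
    K,r,t=c; R=cv2.Rodrigues(r)[0]; o=-R.T@t
    out=[]
    for u,v in np.array(uv,float).reshape(-1,2):
        d=R.T@np.linalg.solve(K,[u,v,1]); out.append(o+d*(z-o[2])/d[2])
    return np.array(out)
E
python3 - <<'E'
from h import *
print(monitor.observe())
for n in ('scene','top','wrist'):
    save(n,n+'0.png'); print(n,eyes.camera_info(n))
E
```

```text
{'time': 0.0, 'qpos': array([ 9.92019043e-01,  3.42728733e-01,  1.52504378e+00,  4.63916154e-06,
        1.27539351e+00, -1.45990394e-01]), 'qvel': array([-2.84695541e-05, -1.13951859e-03,  4.94875563e-04,  1.62831292e-03,
        9.85241729e-04,  1.82715843e-03]), 'joint_efforts': array([ 6.30788036e-04, -4.31246746e+01, -2.44210660e+01,  7.16690160e-02,
        5.60832547e-02, -1.24039111e-04]), 'tool_pos': array([0.21989875, 0.47620749, 0.19113255]), 'tool_rot': array([-3.14003667e+00, -2.33270228e-04,  2.70880423e+00]), 'contact_force': array([ 0.1433559 ,  0.08973482, -0.42563121]), 'torque': array([ 0.02500213, -0.02703947, -0.0375046 ]), 'opening': 0.09186463859347349}
scene {'K': array([[471.56988175,   0.        , 281.50659844],
       [  0.        , 471.56988175, 207.82815844],
       [  0.        ,   0.        ,   1.        ]]), 'rvec': array([ 1.69095315,  2.15964919, -0.61097173]), 'tvec': array([ 0.27647083, -0.37682832,  1.40642613])}
top {'K': array([[440.31627925,   0.        , 271.86239842],
       [  0.        , 440.31627925, 212.55165687],
       [  0.        ,   0.        ,   1.        ]]), 'rvec': array([ 2.14020453, -2.14522141,  0.17391923]), 'tvec': array([-0.14166899,  0.5657163 ,  0.90154914])}
wrist {'K': array([[342.54921537,   0.        , 283.82068764],
       [  0.        , 342.54921537, 207.46343748],
       [  0.        ,   0.        ,   1.        ]]), 'rvec': array([-2.46035589, -1.57316467, -0.19890454]), 'tvec': array([-0.52387688, -0.03182769,  0.38906952])}
```

View pics/scene0.png

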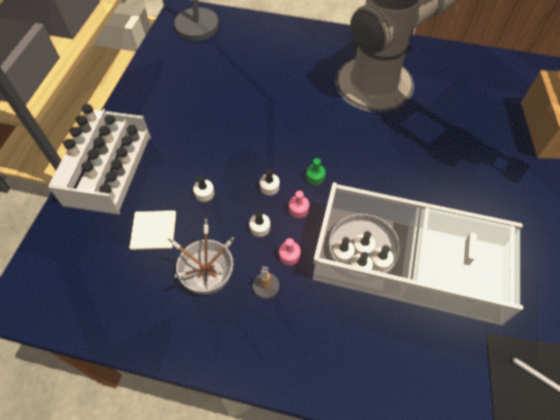

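View pics/top0.png

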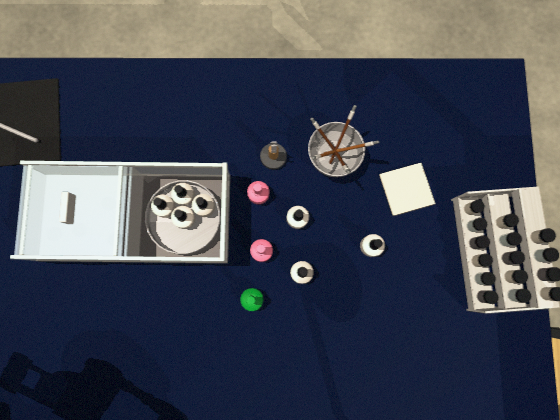

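View pics/wrist0.png

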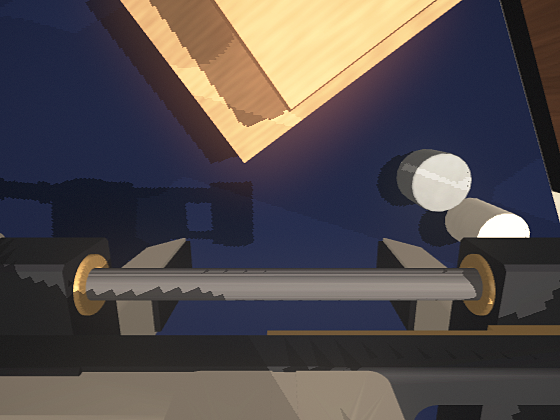

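The scene and top views show three white bottles with black caps, at top px (298,217), (302,272) and (373,245). The tin is at about (184,216) with four bottles, and the door is open to the left with its handle at (67,207). Pink and green bottles stand between them.

Run:
```python
from h import *
im=cv2.imread('pics/top0.png'); 
cv2.imwrite('pics/t1.png',cv2.resize(im[150:275,120:240],None,fx=6,fy=4.8*1.25*.8,interpolation=cv2.INTER_CUBIC) if 0 else cv2.resize(im[155:270,125:240],None,fx=5,fy=5,interpolation=cv2.INTER_CUBIC))
cv2.imwrite('pics/t2.png',cv2.resize(im[180:300,240:400],None,fx=5,fy=5,interpolation=cv2.INTER_CUBIC))
s=cv2.imread('pics/scene0.png')
cv2.imwrite('pics/s1.png',cv2.resize(s[180:325,310:430],None,fx=4,fy=4,interpolation=cv2.INTER_CUBIC))
cv2.imwrite('pics/s2.png',cv2.resize(s[150:300,170:340],None,fx=4,fy=4,interpolation=cv2.INTER_CUBIC))
c=cam('top');print(proj(c,[[0,0,0],[.3,0,0],[.5,.2,0]]))
for n in('top','scene'):
    K,r,t=cam(n);print(n,-cv2.Rodrigues(r)[0].T@t)
```

```text
[[202.67131379 488.84729734]
 [205.69078805 337.63597769]
 [117.43881753 245.04485785]]
top [ 0.41814779 -0.13739234  0.9793731 ]
scene [ 1.08879551 -0.00981915  1.00543428]
```

View pics/t1.png

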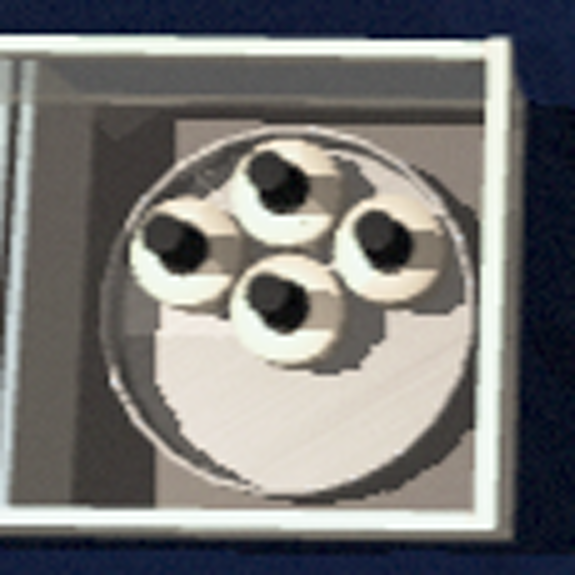

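View pics/t2.png

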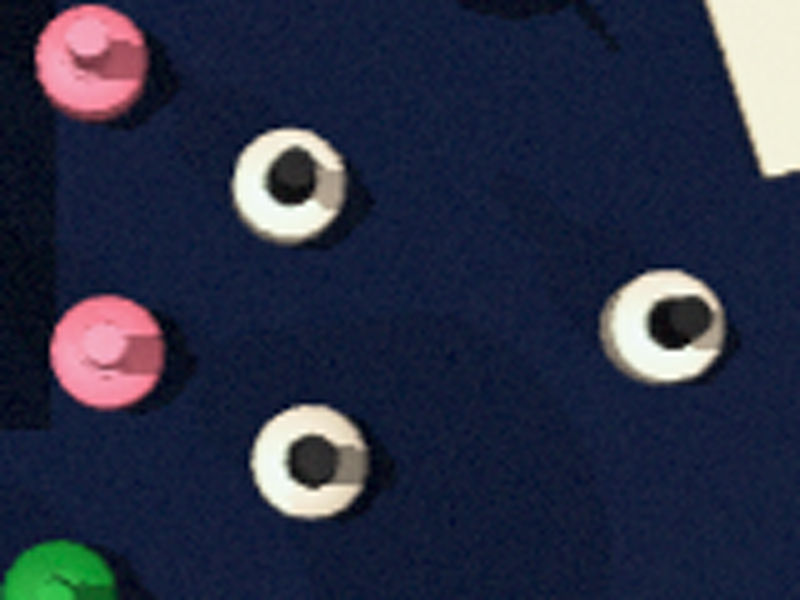

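View pics/s1.png

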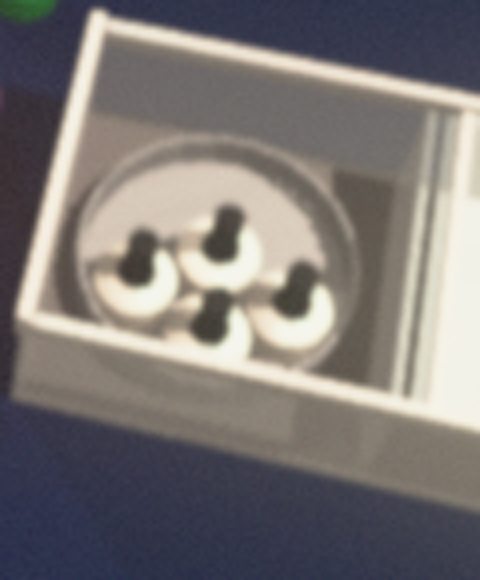

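View pics/s2.png

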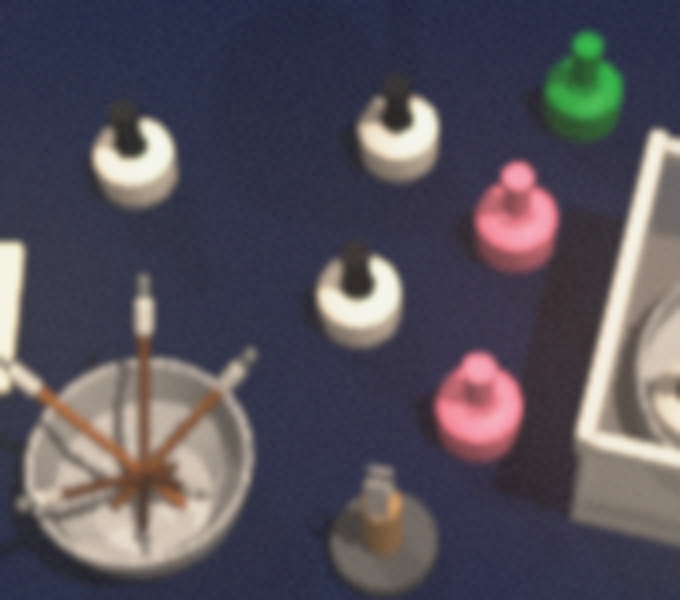

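```bash
cat >> h.py <<'E'
def circ(p,r,z,n=40):
    a=np.linspace(0,2*np.pi,n,endpoint=False); return np.c_[p[0]+r*np.cos(a),p[1]+r*np.sin(a),np.full(n,z)]
def draw(im,c,p,z0,s,off,spec=((.009,.074),(.009,.036),(.024,.030),(.024,.003))):
    for r,z in spec:
        q=(proj(c,circ(p,r,z0+z))-off+.5)*s-.5
        cv2.polylines(im,[np.round(q*16).astype(int).reshape(-1,1,2)],True,(255,0,0),1,cv2.LINE_AA,4)
E
cat > m.py <<'E'
from h import *
c=cam('top'); cs=cam('scene')
f=lambda q,o:(np.array(q)+.5)/5-.5+o
L=ray(c,f([[296,167],[313,459],[690,318]],[240,180]),.074)
T=ray(c,f([[268,295],[272,174],[161,232],[380,232]],[125,155]),.081)
tin=ray(c,f([[288,315]],[125,155]),.034)
print(L[:,:2],T[:,:2],tin,np.linalg.norm(T[:,:2]-T[0,:2],axis=1))
for n,cc in(('top',c),('scene',cs)):
    im=cv2.imread('pics/%s0.png'%n)
    for k,(x,y,w,h) in enumerate({'top':[(125,155,115,115),(240,180,160,120)],'scene':[(310,180,120,145),(170,150,170,150)]}[n]):
        o=cv2.resize(im[y:y+h,x:x+w],None,fx=5,fy=5,interpolation=cv2.INTER_CUBIC) if n=='top' else cv2.resize(im[y:y+h,x:x+w],None,fx=4,fy=4,interpolation=cv2.INTER_CUBIC)
        s=5 if n=='top' else 4
        if k==0:
            for p in T: draw(o,cc,p,.007,s,np.array([x,y]))
            draw(o,cc,tin[0],0,s,np.array([x,y]),((.0805,.034),(.078,.034),(.078,.007)))
        else:
            for p in L: draw(o,cc,p,0,s,np.array([x,y]))
        cv2.imwrite('pics/ov_%s%d.png'%(n,k),o)
E
python3 m.py; cd pics; python3 -c "
import cv2,numpy as np
a=[cv2.imread(f'ov_{n}{k}.png') for n in('top','scene') for k in(0,1)]
def hc(p,q):
    h=max(p.shape[0],q.shape[0]); r=np.zeros((h,p.shape[1]+q.shape[1],3),np.uint8); r[:p.shape[0],:p.shape[1]]=p; r[:q.shape[0],p.shape[1]:]=q; return r
cv2.imwrite('ovA.png',hc(a[0],np.zeros((1,1,3),np.uint8)))
cv2.imwrite('ovC.png',a[2])
"
```

```text
[[ 0.55971338 -0.19889868]
 [ 0.4391506  -0.20435243]
 [ 0.49638204 -0.36064798]] [[0.55784091 0.05038802]
 [0.60878454 0.05026873]
 [0.58433377 0.09545491]
 [0.58417506 0.00482658]] [[0.55635989 0.05128804 0.034     ]] [0.         0.05094376 0.0522771  0.05262445]
```

View pics/ov_top0.png

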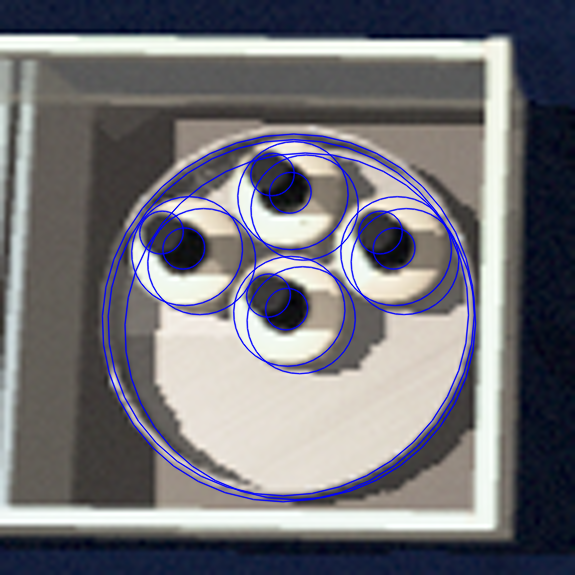

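View pics/ov_top1.png

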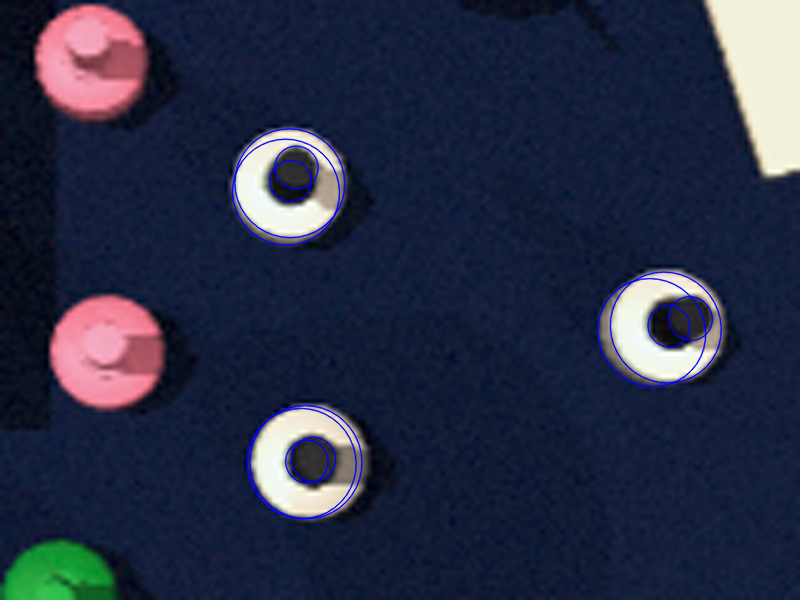

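View pics/ov_scene0.png

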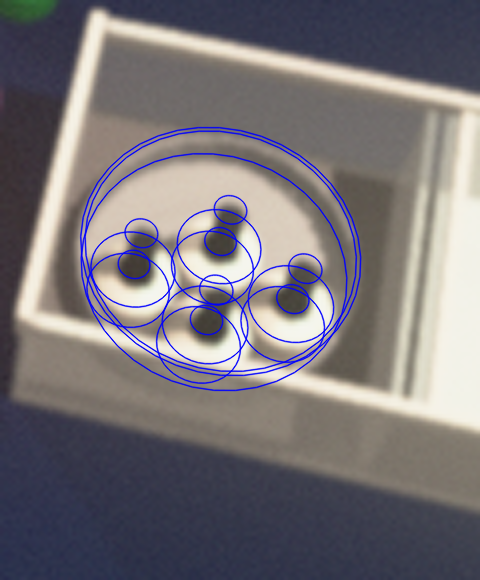

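View pics/ov_scene1.png

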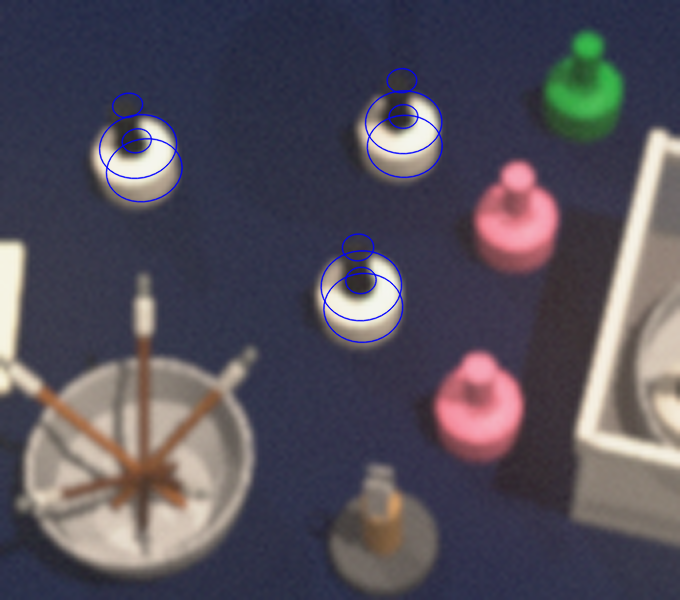

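The overlays on the top view match to within about 1.5 mm. The scene view is off by 2–3 mm, which I put down to calibration. The existing outer bottles sit at 0° and ±60°, so the free places are at 180° and ±120°. I'll work with yaw = π, so the jaws open along world y.

```bash
cat > go.py <<'E'
import sys
from h import *
def go(x,y,z,yaw=np.pi):
    s=monitor.observe(); p=s['tool_pos']; R=cv2.Rodrigues(np.zeros(3))[0]
    from scipy.spatial.transform import Rotation as Ro
    R=Ro.from_euler('xyz',s['tool_rot']).as_matrix()
    d=R.T@(np.array([x,y,z])-p); tw=(s['tool_rot'][2]-yaw+np.pi)%(2*np.pi)-np.pi
    print('t',round(s['time'],2),'p',p.round(4),'rot',s['tool_rot'].round(4),'F',s['contact_force'].round(1),'open',round(s['opening'],4),'\n d(tool)',d.round(4),'twist',round(tw,4))
if __name__=='__main__': go(*map(float,sys.argv[1:]))
E
python3 go.py 0.44 -0.15 0.19
python3 - <<'E'
from h import *
c=cam('top'); print(ray(c,[[66,193],[66,222],[337,150],[273,156],[261,250],[258,193]],.05)[:,:2], ray(c,[[67,207]],.135))
E
```

```text
t 0.15 p [0.22   0.4763 0.1913] rot [-3.1405e+00 -2.0000e-04  2.7088e+00] F [0.6 0.6 0.5] open 0.0919 
 d(tool) [-0.4624 -0.4763  0.0018] twist -0.4328
[[ 0.60786315  0.29873413]
 [ 0.54506115  0.29435174]
 [ 0.70279553 -0.2858386 ]
 [ 0.68939581 -0.14578896]
 [ 0.48466636 -0.11983877]
 [ 0.60718477 -0.11325515]] [[0.56281528 0.25497873 0.135     ]]
```

Request:
{"fn": "carry_out", "kwargs": {
  "targets": [
    [[0, 0, 0], -0.18],
    [[0, 0, 0], -0.18],
    [[0, 0, 0], -0.06]
  ]
}}

```text
time: 0.52
tool_pos: [0.2196, 0.4758, 0.1903]
tool_rot: [-3.139, -0.002, -3.141]
contact_force: [-0.2, -0.2, 0.3]
opening: 0.0915
```

Request:
{"fn": "carry_out", "kwargs": {
  "targets": [
    [[-0.03, -0.055, 0], 0],
    [[-0.03, -0.055, 0], 0],
    [[-0.03, -0.06, 0], 0],
    [[-0.03, -0.06, 0], 0],
    [[-0.03, -0.06, 0], 0],
    [[-0.03, -0.06, 0], 0],
    [[-0.03, -0.06, 0], 0],
    [[-0.01, -0.06, 0], 0],
    [[0, -0.06, 0], 0],
    [[0, 0, 0], 0]
  ],
  "fingers": 0.6
}}

```text
time: 1.78
tool_pos: [0.4333, -0.0407, 0.1897]
tool_rot: [-3.139, -0.001, -3.137]
contact_force: [-0.7, 0.2, -0.1]
opening: 0.0368
```

Run:
```python
from h import *
from go import go
go(.439,-.2044,.19)
c=cam('wrist'); im=save('wrist','w1.png')
K,r,t=c; print(-cv2.Rodrigues(r)[0].T@t)
o=im.copy()
for p in ([.5597,-.1989],[.4391,-.2043],[.4964,-.3606]): print(proj(c,[[*p,.074],[*p,0]]).round()); draw(o,c,p,0,1,np.zeros(2))
save('x','w1o.png',o)
```

```text
t 1.77 p [ 0.4333 -0.0407  0.1897] rot [-3.1386e+00 -7.0000e-04 -3.1375e+00] F [-0.7  0.2 -0.1] open 0.0368 
 d(tool) [-0.0051 -0.1637  0.0002] twist 0.0041
[ 0.36652912 -0.04093579  0.38219638]
[[128. 315.]
 [155. 282.]]
[[108. 199.]
 [141. 184.]]
[[-46. 256.]
 [ 13. 232.]]
```

View pics/w1o.png

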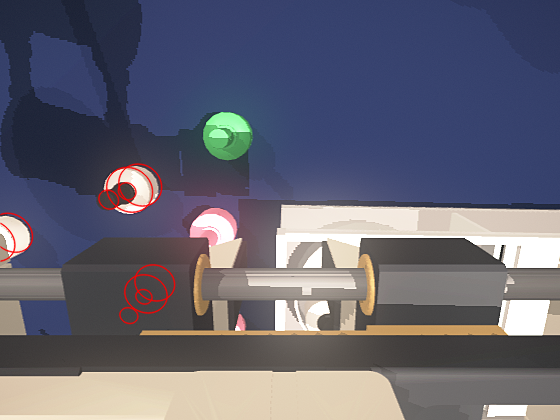

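Request:
{"fn": "carry_out", "kwargs": {
  "targets": [
    [[-0.001, -0.055, 0.01], 0],
    [[-0.002, -0.055, 0.03], 0],
    [[-0.002, -0.054, 0.03], 0],
    [[0, 0, 0], 0],
    [[0, 0, 0], 0]
  ]
}}

```text
time: 2.45
tool_pos: [0.4426, -0.1988, 0.1184]
tool_rot: [3.141, 0.002, -3.124]
contact_force: [-0.3, 0.1, -0.5]
opening: 0.0366
```

Run:
```python
from h import *
from go import go
go(.439,-.2044,.11)
c=cam('wrist'); im=save('wrist','w2.png')
o=im.copy()
for p in ([.4391,-.2043],[.4964,-.3606]): draw(o,c,p,0,1,np.zeros(2))
save('x','w2o.png',o)
```

```text
t 2.45 p [ 0.4426 -0.1988  0.1184] rot [ 3.1411e+00  1.9000e-03 -3.1244e+00] F [-0.3  0.1 -0.5] open 0.0366 
 d(tool) [ 0.0037 -0.0055  0.0084] twist 0.0172
```

View pics/w2o.png

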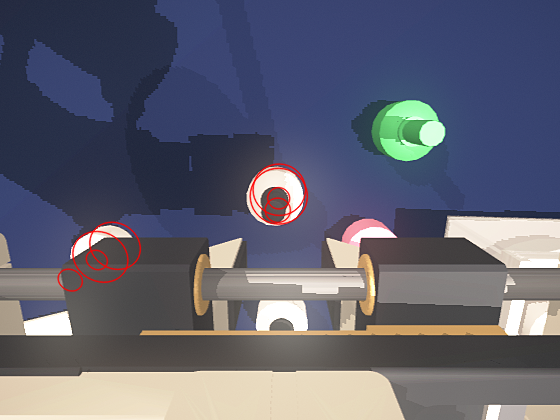

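The bottle's cap at px (274,205) is near the predicted position, within about 3 px. Descending.

Request:
{"fn": "carry_out", "kwargs": {
  "targets": [
    [[0.004, -0.005, 0.02], 0.017],
    [[0, 0, 0.03], 0],
    [[0, 0, 0.023], 0],
    [[0, 0, 0], 0],
    [[0, 0, 0], 0]
  ]
}}

```text
time: 3.12
tool_pos: [0.4432, -0.1975, 0.0491]
tool_rot: [-3.138, 0.01, -3.13]
contact_force: [-0.4, 0.2, 0.4]
opening: 0.0368
```

Run:
```python
from h import *
from go import go
go(.439,-.2044,.044)
save('wrist','w3.png')
```

```text
t 3.12 p [ 0.4432 -0.1975  0.0491] rot [-3.1377  0.0099 -3.1299] F [-0.4  0.2  0.4] open 0.0368 
 d(tool) [ 0.0044 -0.0068  0.005 ] twist 0.0116
```

View pics/w3.png

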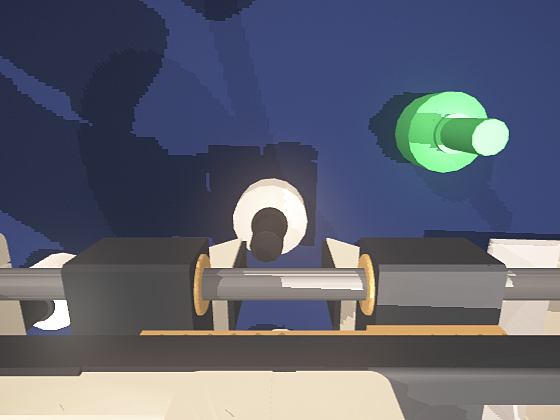

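Request:
{"fn": "carry_out", "kwargs": {
  "targets": [
    [[0.004, -0.006, 0.002], 0.0],
    [[0, 0, 0.001], 0],
    [[0, 0, 0], 0]
  ]
}}

```text
time: 3.55
tool_pos: [0.44, -0.2046, 0.0478]
tool_rot: [-3.136, 0.013, -3.13]
contact_force: [0.1, 0.3, 1.2]
opening: 0.0367
```

```bash
python3 go.py .439 -.2044 .044
```

```text
t 3.55 p [ 0.44   -0.2046  0.0478] rot [-3.1356  0.0129 -3.1298] F [0.1 0.3 1.2] open 0.0367 
 d(tool) [0.0011 0.0002 0.0038] twist 0.0118
```

Request:
{"fn": "carry_out", "kwargs": {
  "targets": [
    [[0.001, 0, 0.003], 0.01],
    [[0, 0, 0.002], 0],
    [[0, 0, 0], 0]
  ]
}}

```text
time: 3.92
tool_pos: [0.4389, -0.2048, 0.0424]
tool_rot: [-3.136, 0.013, -3.141]
contact_force: [-0.0, -0.5, -0.1]
opening: 0.0367
```

Request:
{"fn": "carry_out", "kwargs": {
  "targets": [
    [[0, 0, 0], 0],
    [[0, 0, 0], 0],
    [[0, 0, 0], 0],
    [[0, 0, 0], 0]
  ],
  "fingers": 0.9,
  "grip_force": 15
}}

```text
time: 4.42
tool_pos: [0.439, -0.2047, 0.0424]
tool_rot: [-3.136, 0.013, -3.141]
contact_force: [-0.1, 0.4, -0.5]
opening: 0.0099
```

Run:
```python
from h import *
from go import go
go(.439,-.2044,.2)
save('wrist','w4.png')
save('top','t4.png')
go(.439,-.2044,.2)
```

```text
t 4.42 p [ 0.439  -0.2047  0.0424] rot [-3.1359  0.0129 -3.1409] F [-0.1  0.4 -0.5] open 0.0099 
 d(tool) [-0.002  -0.0006 -0.1576] twist 0.0007
t 4.53 p [ 0.439  -0.2047  0.0424] rot [-3.1359  0.0129 -3.1408] F [-0.2 -0.9 -0.5] open 0.0092 
 d(tool) [-0.002  -0.0006 -0.1576] twist 0.0008
```

View pics/w4.png

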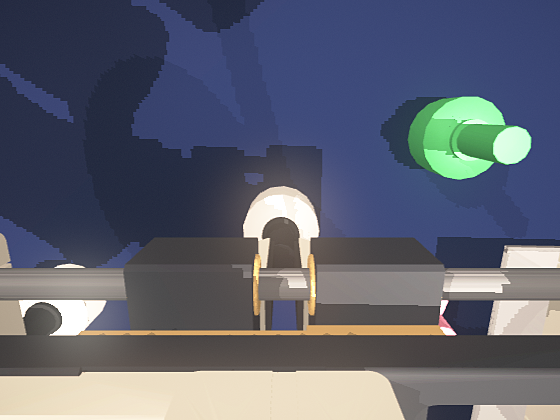

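Run:
```python
from h import *
im=cv2.imread('pics/t4.png')
c=cam('top')
o=cv2.resize(im[200:340,250:400],None,fx=5,fy=5,interpolation=cv2.INTER_CUBIC)
draw(o,c,[.4391,-.2043],0,5,np.array([250,200]))
cv2.imwrite('pics/t4o.png',o)
print(proj(cam('wrist'),[[.439,-.2047,.0424],[.439,-.2047,.0614],[.439,-.2047,.074],[.430,-.2047,.074]]))
```

```text
[[285.00978793 235.13990878]
 [284.90297468 247.16749313]
 [284.819631   256.55231371]
 [284.83787501 239.76596779]]
```

View pics/t4o.png

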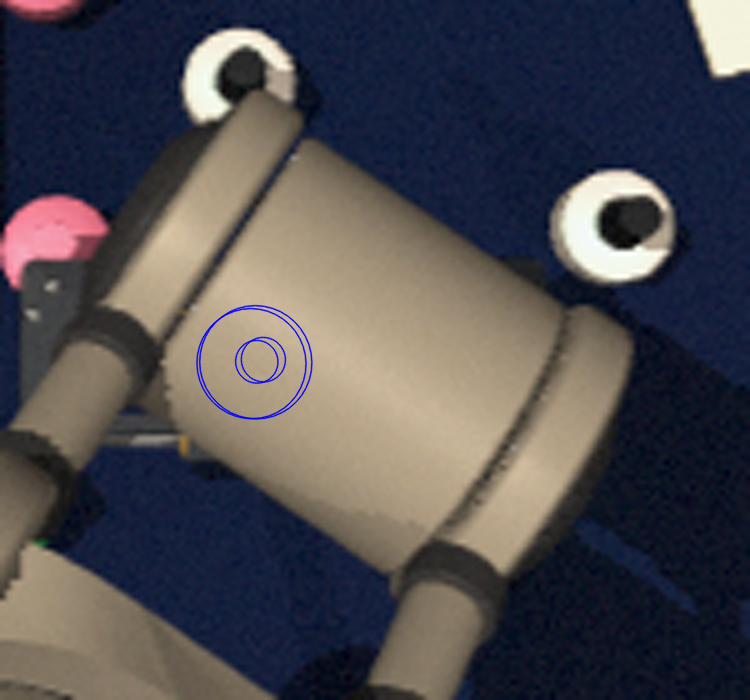

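```bash
cat >> h.py <<'E'
from scipy.spatial.transform import Rotation as Ro
def toolcam():
    # camera pose in tool frame
    s=monitor.observe(); K,r,t=cam('wrist'); R=cv2.Rodrigues(r)[0]
    Rt=Ro.from_euler('xyz',s['tool_rot']).as_matrix()
    return K,R@Rt, t+R@s['tool_pos']
def camat(tc,pos,rot):
    K,A,b=tc; Rt=Ro.from_euler('xyz',rot).as_matrix(); R=A@Rt.T
    return K,cv2.Rodrigues(R)[0].reshape(3),b-R@np.array(pos)
E
python3 - <<'E'
from h import *
tc=toolcam(); print(tc[1].round(3),tc[2].round(4), (-tc[1].T@tc[2]).round(4))
c4=cam('wrist'); c3=camat(tc,[ 0.4432,-0.1975,0.0491],[-3.1377,0.0099,-3.1299])
c2=camat(tc,[ 0.4426,-0.1988,0.1184],[ 3.1411,1.9e-3,-3.1244])
out=[]
for f,c in(('w2',c2),('w3',c3),('w4',c4)):
    im=cv2.cvtColor(cv2.imread(f'pics/{f}.png'),cv2.COLOR_BGR2RGB)
    for p in ([.4391,-.2043],[.431,-.2043]): draw(im,c,p,0,1,np.zeros(2))
    out.append(cv2.resize(im[120:360,200:360],None,fx=1.66,fy=1.66,interpolation=cv2.INTER_CUBIC))
save('x','cmp.png',np.hstack(out))
E
```

```text
[[-0.     1.     0.001]
 [-0.968 -0.    -0.251]
 [-0.251 -0.001  0.968]] [0.0007 0.0164 0.2031] [ 0.0669 -0.0005 -0.1925]
```

View pics/cmp.png

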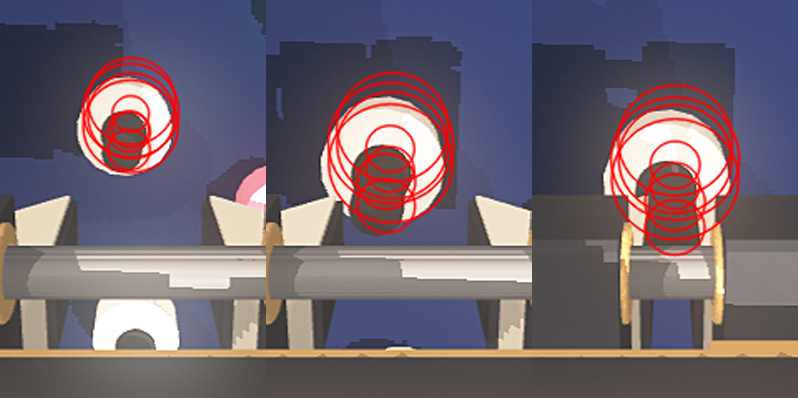

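Run:
```python
from h import *
a=cv2.imread('pics/w4.png')[180:345,190:380]
cv2.imwrite('pics/w4z.png',cv2.resize(a,None,fx=4,fy=3.6,interpolation=cv2.INTER_CUBIC))
s=save('scene','s4.png')
b=cv2.imread('pics/s4.png')[80:290,150:340]
cv2.imwrite('pics/s4z.png',cv2.resize(b,None,fx=2.8,fy=2.8,interpolation=cv2.INTER_CUBIC))
```

```text
(no output)
```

View pics/w4z.png

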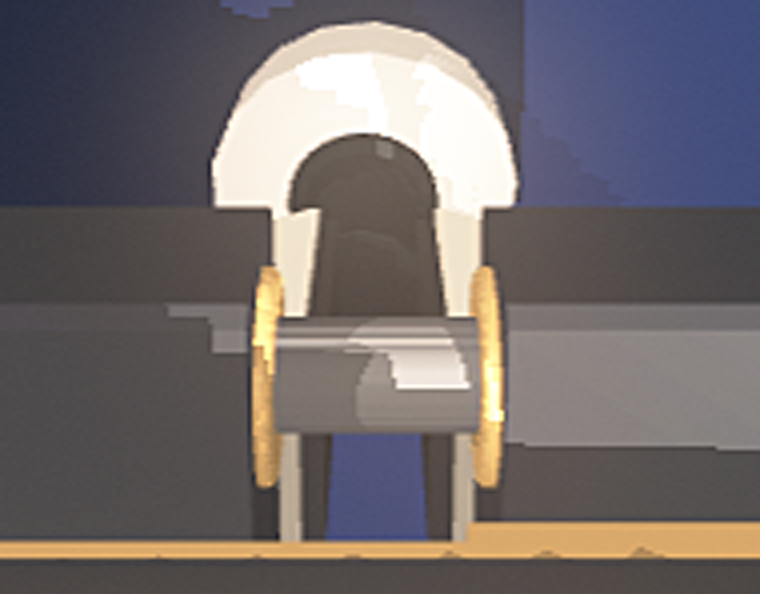

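View pics/s4z.png

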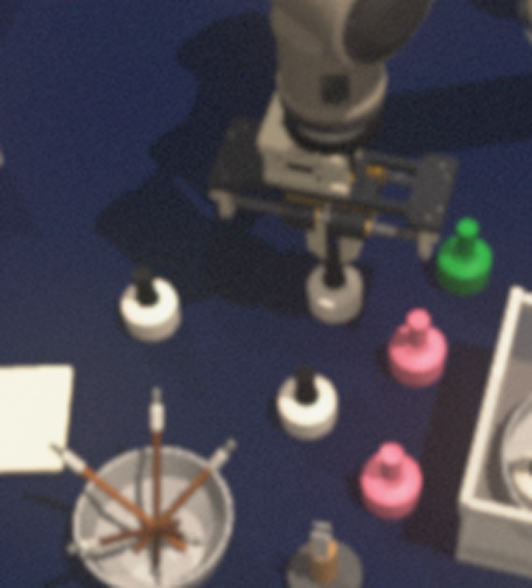

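Run:
```python
from h import *
c=cam('scene'); q=proj(c,[[.439,-.2047,z] for z in(0,.0424,.06,.074,.08,.09,.11)]); print(((q-[150,80])*2.8).round())
c=cam('wrist'); print(proj(c,[[.439-.0,-.2047,z] for z in(.0424,.06,.074,.08,.09,.11)]).round())
print(proj(c,[[.439+sx*.0095,-.2047+sy*.0046,z] for z in(.0424,.074,.08,.09) for sx in(-1,1) for sy in(-1,1)]).round())
b=cv2.imread('pics/s4.png')[140:210,220:320]
cv2.imwrite('pics/s4y.png',cv2.resize(b,None,fx=8,fy=8,interpolation=cv2.INTER_CUBIC))
```

```text
[[338. 298.]
 [337. 272.]
 [336. 260.]
 [336. 251.]
 [335. 247.]
 [335. 240.]
 [335. 226.]]
[[285. 235.]
 [285. 246.]
 [285. 257.]
 [285. 262.]
 [285. 271.]
 [284. 293.]]
[[277. 220.]
 [293. 220.]
 [277. 250.]
 [293. 250.]
 [276. 239.]
 [294. 239.]
 [276. 274.]
 [294. 274.]
 [275. 243.]
 [294. 243.]
 [275. 279.]
 [294. 279.]
 [275. 251.]
 [295. 251.]
 [275. 289.]
 [295. 289.]]
```

View pics/s4y.png

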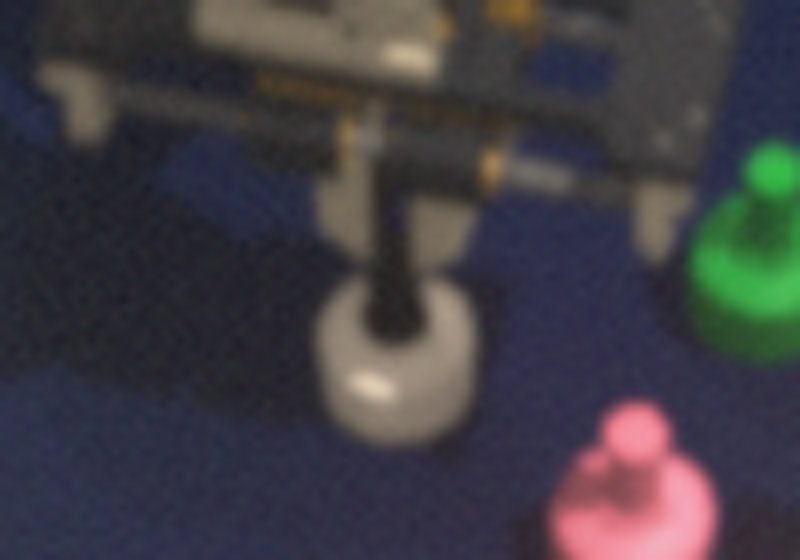

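Request:
{"fn": "carry_out", "kwargs": {
  "targets": [
    [[0, 0, 0], 0],
    [[0, 0, 0], 0],
    [[0, 0, 0], 0]
  ],
  "fingers": 1.0,
  "grip_force": 20
}}

```text
time: 4.95
tool_pos: [0.439, -0.2047, 0.0424]
tool_rot: [-3.136, 0.013, -3.141]
contact_force: [-0.4, -0.2, -0.4]
opening: 0.0003
```

Run:
```python
from h import *
save('scene','s5.png')
b=cv2.imread('pics/s5.png')[140:210,220:320]
cv2.imwrite('pics/s5y.png',cv2.resize(b,None,fx=8,fy=8,interpolation=cv2.INTER_CUBIC))
a=save('wrist','w5.png')
a=cv2.imread('pics/w5.png')[180:345,190:380]
cv2.imwrite('pics/w5z.png',cv2.resize(a,None,fx=4,fy=3.6,interpolation=cv2.INTER_CUBIC))
```

```text
(no output)
```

View pics/s5y.png

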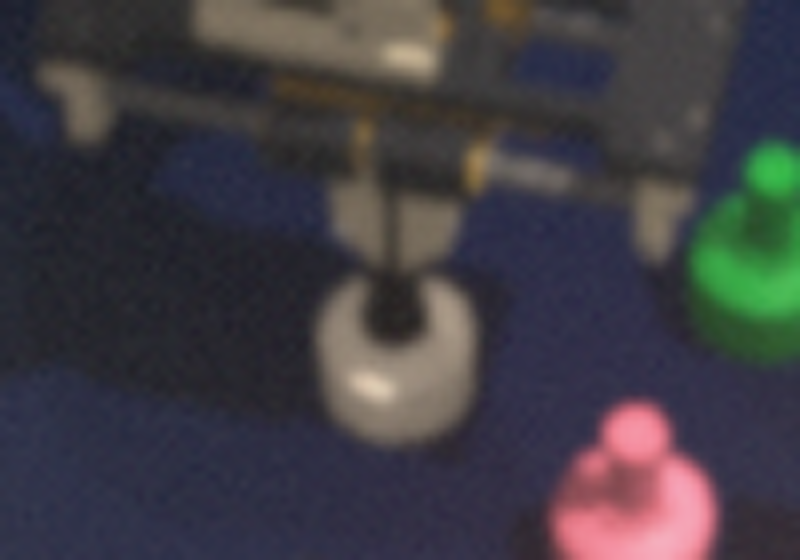

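View pics/w5z.png

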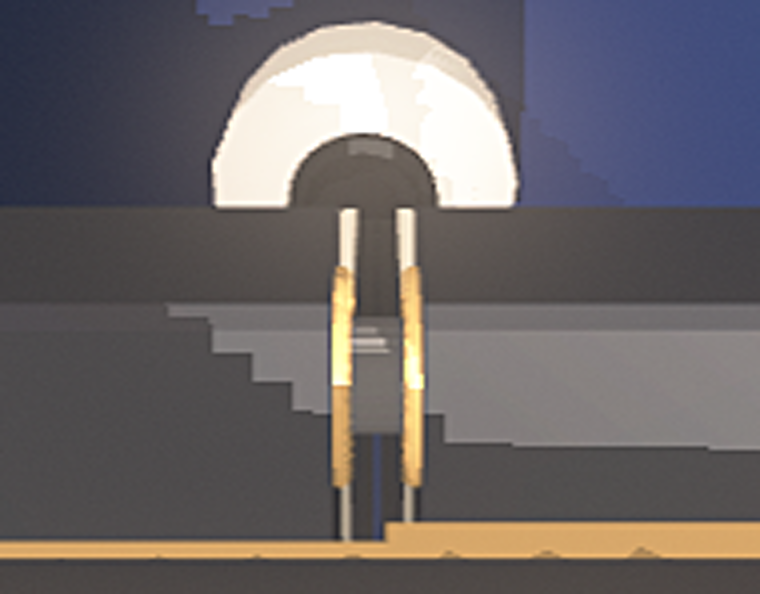

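The fingers closed fully (opening 0.0003) and the bottle did not move. They shut just above the cap, so the real fingertips seem to be about 30 mm higher than the reported TCP. I'll open, descend in steps and look.

Request:
{"fn": "carry_out", "kwargs": {
  "targets": [
    [[0, 0, 0], 0],
    [[0, 0, 0], 0],
    [[0, 0, 0], 0],
    [[0, 0, 0], 0]
  ],
  "fingers": 0.6
}}

```text
time: 5.55
tool_pos: [0.439, -0.2047, 0.0424]
tool_rot: [-3.136, 0.013, -3.141]
contact_force: [0.0, -0.8, 0.7]
opening: 0.0344
```

Request:
{"fn": "carry_out", "kwargs": {
  "targets": [
    [[-0.003, 0, 0.006], 0],
    [[0, 0, 0.006], 0],
    [[0, 0, 0.006], 0],
    [[0, 0, 0], 0]
  ]
}}

```text
time: 6.05
tool_pos: [0.4422, -0.2046, 0.0227]
tool_rot: [-3.136, 0.012, -3.141]
contact_force: [0.2, 1.3, -0.7]
opening: 0.0367
```

Run:
```python
from h import *
from go import go
go(.442,-.2047,.02)
save('scene','s6.png')
b=cv2.imread('pics/s6.png')[140:210,220:320]
cv2.imwrite('pics/s6y.png',cv2.resize(b,None,fx=8,fy=8,interpolation=cv2.INTER_CUBIC))
a=save('wrist','w6.png')
```

```text
t 6.05 p [ 0.4422 -0.2046  0.0227] rot [-3.1364  0.0122 -3.1408] F [ 0.2  1.3 -0.7] open 0.0367 
 d(tool) [ 0.0003 -0.0001  0.0027] twist 0.0008
```

View pics/s6y.png

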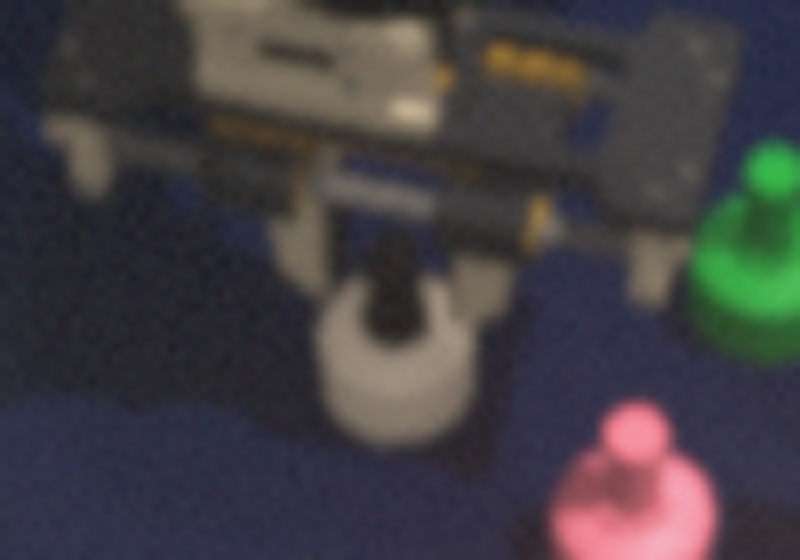

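View pics/w6.png

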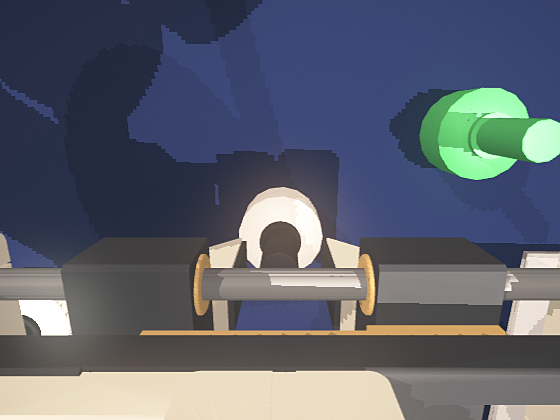

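Request:
{"fn": "carry_out", "kwargs": {
  "targets": [
    [[0, 0, 0.006], 0],
    [[0, 0, 0.002], 0],
    [[0, 0, 0], 0]
  ]
}}

```text
time: 6.52
tool_pos: [0.4428, -0.205, 0.0149]
tool_rot: [-3.135, 0.013, -3.141]
contact_force: [-0.2, 0.7, 0.1]
opening: 0.0365
```

Request:
{"fn": "carry_out", "kwargs": {
  "targets": [
    [[0, 0, 0], 0],
    [[0, 0, 0], 0],
    [[0, 0, 0], 0],
    [[0, 0, 0], 0]
  ],
  "fingers": 1.0,
  "grip_force": 15
}}

```text
time: 7.02
tool_pos: [0.4428, -0.2051, 0.0151]
tool_rot: [-3.135, 0.014, -3.141]
contact_force: [0.1, -0.2, -1.6]
opening: 0.0172
```

Request:
{"fn": "carry_out", "kwargs": {
  "targets": [
    [[0, 0, -0.01], 0],
    [[0, 0, -0.025], 0],
    [[0, 0, -0.03], 0],
    [[0, 0, -0.03], 0],
    [[0, 0, -0.03], 0],
    [[0, 0, -0.015], 0],
    [[0, 0, 0], 0]
  ]
}}

```text
time: 7.9
tool_pos: [0.4406, -0.2039, 0.1631]
tool_rot: [-3.134, 0.015, -3.141]
contact_force: [1.0, 0.1, -1.1]
opening: 0.0174
```

Run:
```python
from h import *
from go import go
go(.439,-.2047,.145)
c=cam('wrist');im=save('wrist','w7.png')
s=monitor.observe();p=s['tool_pos']
for h in(.010,.0151,.02): draw(im,c,p[:2]+[.0015,0],p[2]-h,1,np.zeros(2),((.024,.030),(.024,.003)))
save('x','w7o.png',im)
save('scene','s7.png')
```

```text
t 7.9 p [ 0.4406 -0.2039  0.1631] rot [-3.1344  0.0152 -3.1408] F [ 1.   0.1 -1.1] open 0.0174 
 d(tool) [ 0.0019 -0.0006  0.0181] twist 0.0008
```

View pics/w7o.png

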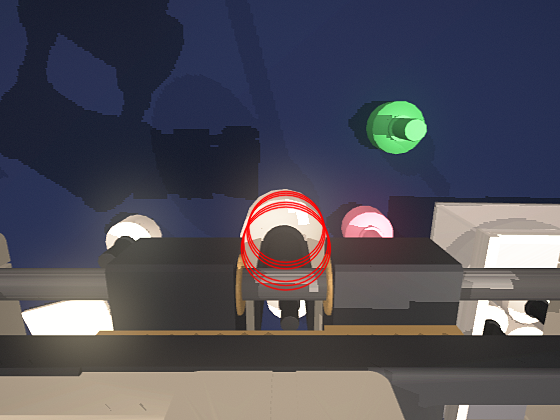

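View pics/s7.png

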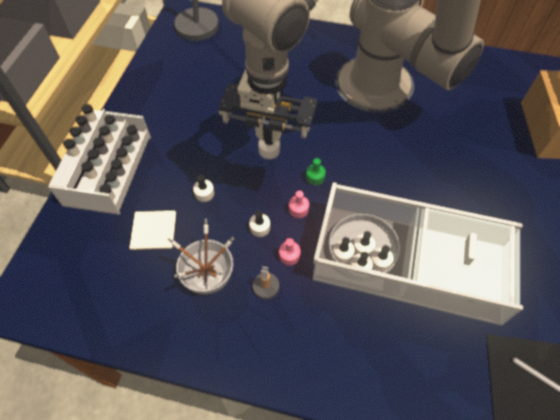

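Bottle b (opening 17.4 mm) is held and lifted clear. Next I'll go beyond the tin, so the wrist camera sees the free places and the neighbours.

Request:
{"fn": "carry_out", "kwargs": {
  "targets": [
    [[-0.03, 0.04, 0], 0],
    [[-0.038, 0.05, 0], 0],
    [[-0.038, 0.05, 0], 0],
    [[-0.038, 0.05, 0], 0],
    [[-0.03, 0.04, 0], 0],
    [[-0.01, 0.02, 0], 0],
    [[0, 0, 0], 0],
    [[0, 0, 0], 0]
  ]
}}

```text
time: 9.0
tool_pos: [0.6238, 0.0517, 0.1515]
tool_rot: [-3.137, -0.003, 3.139]
contact_force: [-0.7, 0.5, -1.2]
opening: 0.0176
```

Run:
```python
from h import *
from go import go
go(.507,.05,.15)
c=cam('wrist');im=save('wrist','w8.png')
np.save('c8.npy',np.r_[c[0].ravel(),c[1],c[2]])
e=np.array([.0035,-.0007])
for p in [[.5578,.0504],[.6088,.0503],[.5843,.0955],[.5842,.0048]]: draw(im,c,p+e,.007,1,np.zeros(2))
draw(im,c,np.array([.5575,.051])+e,0,1,np.zeros(2),((.0805,.034),(.078,.007)))
save('x','w8o.png',cv2.resize(im,None,fx=1.4,fy=1.4))
```

```text
t 9.0 p [0.6238 0.0517 0.1515] rot [-3.1371 -0.0034  3.1388] F [-0.7  0.5 -1.2] open 0.0176 
 d(tool) [ 0.1168 -0.002   0.0019] twist -0.0028
```

View pics/w8o.png

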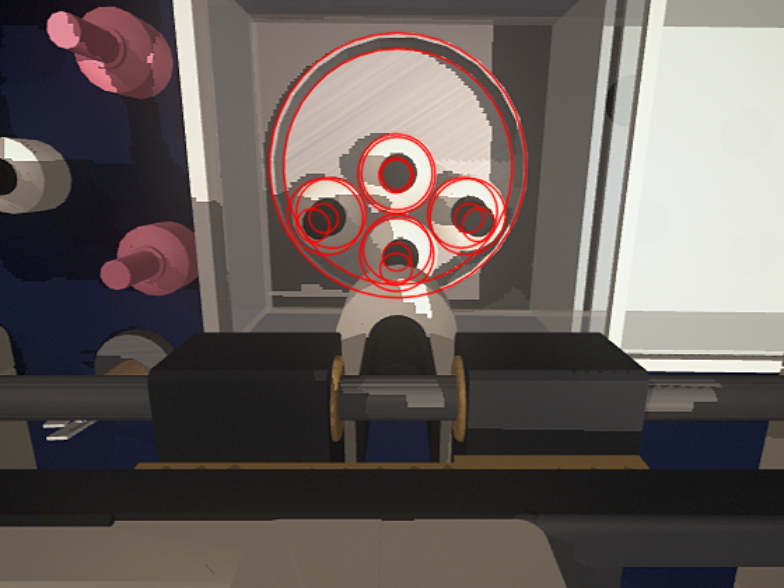

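```bash
cat > held.py <<'E'
from h import *
def held(png,c,p,h,offs,out):
    im=cv2.cvtColor(cv2.imread(png),cv2.COLOR_BGR2RGB)
    x,y,s=200,170,5
    o=[]
    for off in offs:
        a=cv2.resize(im[y:y+80,x:x+160],None,fx=s,fy=s,interpolation=cv2.INTER_CUBIC)
        draw(a,c,p[:2]+np.array(off),p[2]-h,s,np.array([x,y]),((.024,.030),(.009,.036),(.024,.003)))
        o.append(cv2.resize(a,(600,300)))
    save('x',out,np.vstack(o[:2]))
if __name__=='__main__':
    v=np.load('c8.npy'); c=(v[:9].reshape(3,3),v[9:12],v[12:])
    held('pics/w8.png',c,np.array([.6238,.0517,.1515]),.0151,[(0,0),(.002,0)],'h8.png')
E
python3 held.py
```

```text
(no output)
```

View pics/h8.png

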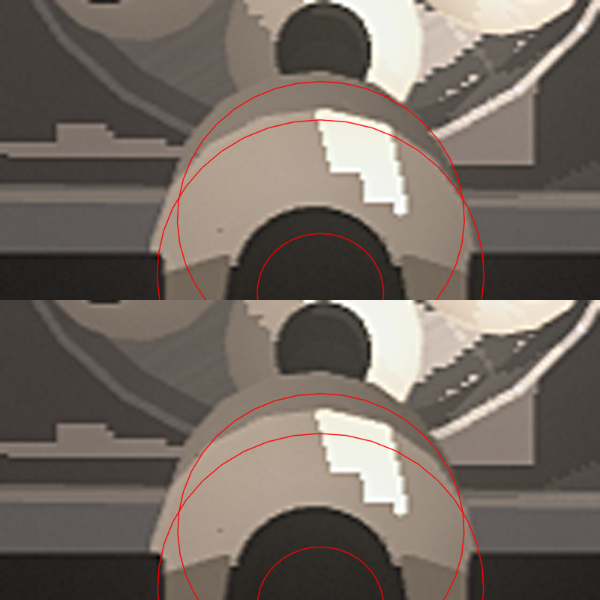

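The overlay fits the tin and its four bottles within about 1 mm after a (+3.5, −0.7) mm correction to the top view. The tin's centre is about (0.561, 0.050). The held bottle sits about (−1.5, −1) mm from the TCP. I'll go to the +120° place first.

Request:
{"fn": "carry_out", "kwargs": {
  "targets": [
    [[0.03, 0.015, 0], 0],
    [[0.035, 0.018, 0], 0],
    [[0.02, 0.01, 0], 0],
    [[0, 0, 0], 0],
    [[0, 0, 0], 0]
  ]
}}

```text
time: 9.68
tool_pos: [0.5358, 0.0899, 0.1518]
tool_rot: [-3.136, -0.003, 3.13]
contact_force: [-0.2, -0.0, 0.1]
opening: 0.0177
```

```bash
python3 go.py .537 .0955 .07
```

```text
t 9.68 p [0.5358 0.0899 0.1518] rot [-3.1363e+00 -3.0000e-03  3.1302e+00] F [-0.2 -0.   0.1] open 0.0177 
 d(tool) [-0.0014  0.0061  0.0818] twist -0.0114
```

Request:
{"fn": "carry_out", "kwargs": {
  "targets": [
    [[-0.001, 0.006, 0.01], -0.01],
    [[0, 0, 0.025], 0],
    [[0, 0, 0.025], 0],
    [[0, 0, 0.015], 0],
    [[0, 0, 0], 0],
    [[0, 0, 0], 0]
  ]
}}

```text
time: 10.42
tool_pos: [0.5398, 0.0941, 0.0714]
tool_rot: [-3.136, -0.003, 3.139]
contact_force: [-0.3, 0.2, -1.7]
opening: 0.0178
```

Run:
```python
from h import *
from go import go
go(.537,.0955,.07)
c=cam('wrist');im=save('wrist','w9.png')
e=np.array([.0035,-.0007])
C=np.array([.561,.050])
draw(im,c,C,0,1,np.zeros(2),((.0805,.034),(.078,.007)))
draw(im,c,[.5355,.0945],.007,1,np.zeros(2),((.024,.003),))
save('x','w9o.png',im)
```

```text
t 10.43 p [0.5398 0.0941 0.0714] rot [-3.1363e+00 -3.0000e-03  3.1385e+00] F [-0.3  0.2 -1.7] open 0.0178 
 d(tool) [0.0028 0.0014 0.0014] twist -0.0031
```

View pics/w9o.png

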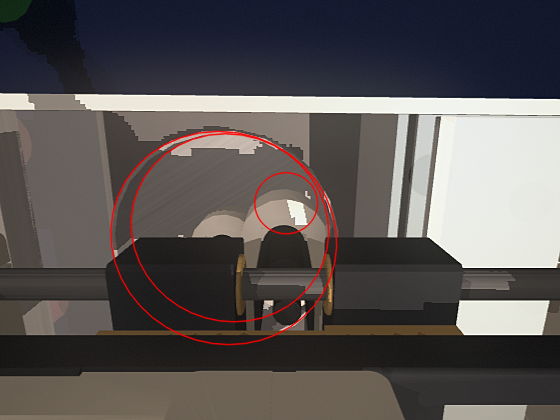

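Request:
{"fn": "carry_out", "kwargs": {
  "targets": [
    [[0.003, 0.0015, 0.005], 0],
    [[0, 0, 0.008], 0],
    [[0, 0, 0], 0]
  ]
}}

```text
time: 10.85
tool_pos: [0.5372, 0.0958, 0.0587]
tool_rot: [-3.136, -0.001, 3.139]
contact_force: [0.0, -0.0, -0.7]
opening: 0.0172
```

```bash
python3 go.py .537 .0955 .022
```

```text
t 10.85 p [0.5372 0.0958 0.0587] rot [-3.1364e+00 -7.0000e-04  3.1387e+00] F [ 0.  -0.  -0.7] open 0.0172 
 d(tool) [ 0.0002 -0.0001  0.0367] twist -0.0029
```

Request:
{"fn": "carry_out", "kwargs": {
  "targets": [
    [[0, 0, 0.012], 0],
    [[0, 0, 0.012], 0],
    [[0, 0, 0.006], 0],
    [[0, 0, 0], 0]
  ]
}}

```text
time: 11.35
tool_pos: [0.537, 0.0956, 0.0262]
tool_rot: [-3.136, -0.001, 3.139]
contact_force: [-0.2, -0.3, -0.8]
opening: 0.0176
```

```bash
python3 go.py .537 .0955 .022
```

```text
t 11.35 p [0.537  0.0956 0.0262] rot [-3.1364e+00 -1.5000e-03  3.1387e+00] F [-0.2 -0.3 -0.8] open 0.0176 
 d(tool) [-0.     -0.0001  0.0042] twist -0.0029
```

Request:
{"fn": "carry_out", "kwargs": {
  "targets": [
    [[0, 0, 0.003], 0],
    [[0, 0, 0.0015], 0],
    [[0, 0, 0], 0]
  ]
}}

```text
time: 11.72
tool_pos: [0.5376, 0.0955, 0.0221]
tool_rot: [-3.136, -0.0, 3.139]
contact_force: [0.8, -0.1, 0.3]
opening: 0.0171
```

Request:
{"fn": "carry_out", "kwargs": {
  "targets": [
    [[0, 0, 0.001], 0],
    [[0, 0, 0.0005], 0],
    [[0, 0, 0], 0]
  ]
}}

```text
time: 12.1
tool_pos: [0.5381, 0.0954, 0.022]
tool_rot: [-3.136, 0.002, 3.139]
contact_force: [0.5, -0.6, -1.2]
opening: 0.0175
```

Request:
{"fn": "carry_out", "kwargs": {
  "targets": [
    [[0, 0, 0], 0],
    [[0, 0, 0], 0],
    [[0, 0, 0], 0]
  ],
  "fingers": 0.68
}}

```text
time: 12.48
tool_pos: [0.5383, 0.0955, 0.0217]
tool_rot: [-3.136, 0.002, 3.139]
contact_force: [0.2, 0.1, -0.3]
opening: 0.0295
```

Request:
{"fn": "carry_out", "kwargs": {
  "targets": [
    [[0, 0, -0.01], 0],
    [[0, 0, -0.02], 0],
    [[0, 0, -0.03], 0],
    [[0, 0, -0.03], 0],
    [[0, 0, -0.02], 0],
    [[0, 0, 0], 0]
  ]
}}

```text
time: 13.22
tool_pos: [0.5385, 0.0962, 0.138]
tool_rot: [-3.136, 0.004, 3.139]
contact_force: [-0.5, -0.4, -0.3]
opening: 0.0297
```

```bash
python3 go.py .5632 -.1996 .12
```

```text
t 13.22 p [0.5385 0.0962 0.138 ] rot [-3.1365  0.0041  3.1388] F [-0.5 -0.4 -0.3] open 0.0297 
 d(tool) [-0.0254 -0.2956  0.0197] twist -0.0028
```

Request:
{"fn": "carry_out", "kwargs": {
  "targets": [
    [[-0.004, -0.04, 0], 0],
    [[-0.004, -0.055, 0], 0],
    [[-0.004, -0.055, 0], 0],
    [[-0.004, -0.055, 0], 0],
    [[-0.005, -0.055, 0], 0],
    [[-0.004, -0.035, 0.01], 0],
    [[0, 0, 0.01], 0],
    [[0, 0, 0], 0]
  ],
  "fingers": 0.6
}}

```text
time: 14.22
tool_pos: [0.5604, -0.2057, 0.1121]
tool_rot: [-3.141, -0.004, 3.141]
contact_force: [0.1, -0.4, -0.5]
opening: 0.0367
```

Run:
```python
from h import *
from go import go
go(.5632,-.1996,.05)
c=cam('wrist');im=save('wrist','w10.png')
draw(im,c,[.5632,-.1996],0,1,np.zeros(2))
save('x','w10o.png',im)
im=save('top','t10.png')
```

```text
t 14.22 p [ 0.5604 -0.2057  0.1121] rot [-3.1406 -0.0035  3.141 ] F [ 0.1 -0.4 -0.5] open 0.0367 
 d(tool) [-0.003   0.0062  0.0621] twist -0.0006
```

View pics/w10o.png

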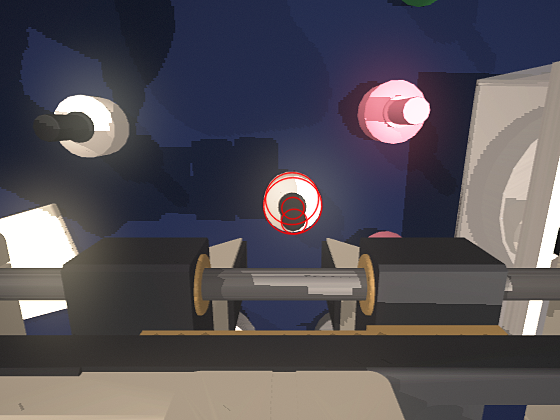

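View pics/t10.png

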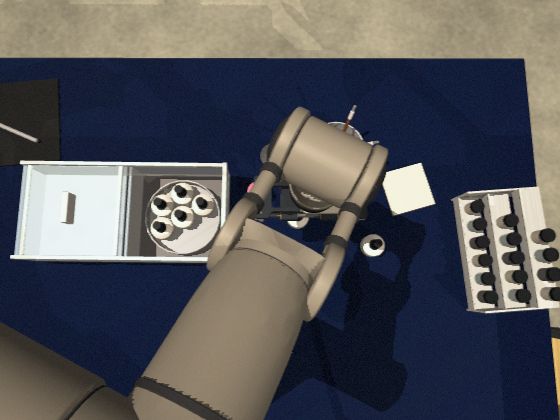

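The first bottle stands in the tin at px (161,228). The overlay on the second loose bottle (292,205) fits well, so I descend.

Request:
{"fn": "carry_out", "kwargs": {
  "targets": [
    [[-0.003, 0.006, 0.01], 0],
    [[0, 0, 0.025], 0],
    [[0, 0, 0.02], 0],
    [[0, 0, 0], 0]
  ]
}}

```text
time: 14.82
tool_pos: [0.5658, -0.1943, 0.0575]
tool_rot: [-3.139, 0.001, -3.135]
contact_force: [-0.2, 0.5, 0.3]
opening: 0.0367
```

```bash
python3 go.py .5632 -.1996 .015
```

```text
t 14.82 p [ 0.5658 -0.1943  0.0575] rot [-3.1391e+00  8.0000e-04 -3.1353e+00] F [-0.2  0.5  0.3] open 0.0367 
 d(tool) [ 0.0027 -0.0051  0.0425] twist 0.0063
```

Request:
{"fn": "carry_out", "kwargs": {
  "targets": [
    [[0.0027, -0.005, 0.003], 0.006],
    [[0, 0, 0.013], 0],
    [[0, 0, 0.013], 0],
    [[0, 0, 0.008], 0],
    [[0, 0, 0], 0]
  ]
}}

```text
time: 15.45
tool_pos: [0.5641, -0.1993, 0.0197]
tool_rot: [-3.138, 0.003, -3.141]
contact_force: [-0.1, -0.3, 0.0]
opening: 0.0368
```

```bash
python3 go.py .5632 -.1996 .015
```

```text
t 15.45 p [ 0.5641 -0.1993  0.0197] rot [-3.138   0.0032 -3.1408] F [-0.1 -0.3  0. ] open 0.0368 
 d(tool) [ 0.001  -0.0002  0.0047] twist 0.0008
```

Request:
{"fn": "carry_out", "kwargs": {
  "targets": [
    [[0.001, 0, 0.004], 0],
    [[0, 0, 0.001], 0],
    [[0, 0, 0], 0]
  ]
}}

```text
time: 15.82
tool_pos: [0.5635, -0.1996, 0.0148]
tool_rot: [-3.138, 0.004, -3.141]
contact_force: [-0.1, -1.1, 0.4]
opening: 0.0369
```

Request:
{"fn": "carry_out", "kwargs": {
  "targets": [
    [[0, 0, 0], 0],
    [[0, 0, 0], 0],
    [[0, 0, 0], 0],
    [[0, 0, 0], 0]
  ],
  "fingers": 1.0,
  "grip_force": 15
}}

```text
time: 16.32
tool_pos: [0.5637, -0.1997, 0.0153]
tool_rot: [-3.137, 0.005, -3.141]
contact_force: [-0.2, -0.0, -1.1]
opening: 0.0176
```

Request:
{"fn": "carry_out", "kwargs": {
  "targets": [
    [[0, 0, -0.01], 0],
    [[0, 0, -0.025], 0],
    [[0, 0, -0.03], 0],
    [[0, 0, -0.03], 0],
    [[0, 0, -0.025], 0],
    [[0, 0, -0.005], 0],
    [[0, 0, 0], 0]
  ]
}}

```text
time: 17.2
tool_pos: [0.5627, -0.1989, 0.1463]
tool_rot: [-3.137, 0.005, -3.141]
contact_force: [0.5, 1.0, -1.4]
opening: 0.0176
```

```bash
python3 go.py .63 .0 .15
```

```text
t 17.2 p [ 0.5627 -0.1989  0.1463] rot [-3.1372  0.0049 -3.1408] F [ 0.5  1.  -1.4] open 0.0176 
 d(tool) [-0.0675  0.1988 -0.0043] twist 0.0008
```

Request:
{"fn": "carry_out", "kwargs": {
  "targets": [
    [[-0.01, 0.035, -0.005], 0],
    [[-0.014, 0.05, 0], 0],
    [[-0.014, 0.05, 0], 0],
    [[-0.014, 0.05, 0], 0],
    [[-0.01, 0.035, 0], 0],
    [[0, 0.01, 0], 0],
    [[0, 0, 0], 0],
    [[0, 0, 0], 0]
  ]
}}

```text
time: 18.2
tool_pos: [0.6216, 0.0358, 0.1402]
tool_rot: [-3.139, -0.011, 3.139]
contact_force: [-0.6, -0.4, -0.6]
opening: 0.0172
```

```bash
cat > view.py <<'E'
from h import *
from go import go
import sys
from held import held
n=sys.argv[1]; h=float(sys.argv[2])
go(.561,.05,.15)
s=monitor.observe(); c=cam('wrist');im=save('wrist','w%s.png'%n)
C=np.array([.561,.050])
for k in range(6):
    a=np.radians(60*k); draw(im,c,C+.051*np.array([np.cos(a),np.sin(a)]),.007,1,np.zeros(2))
draw(im,c,C,.007,1,np.zeros(2)); draw(im,c,C,0,1,np.zeros(2),((.0805,.034),(.078,.007)))
save('x','w%so.png'%n,cv2.resize(im,None,fx=1.4,fy=1.4))
held('pics/w%s.png'%n,c,s['tool_pos'],h,[(0,0),(-.0015,-.001)],'h%s.png'%n)
E
python3 view.py 11 .0153
```

```text
t 18.2 p [0.6216 0.0358 0.1402] rot [-3.1387 -0.0112  3.1387] F [-0.6 -0.4 -0.6] open 0.0172 
 d(tool) [ 0.0607  0.014  -0.0092] twist -0.0029
```

View pics/w11o.png

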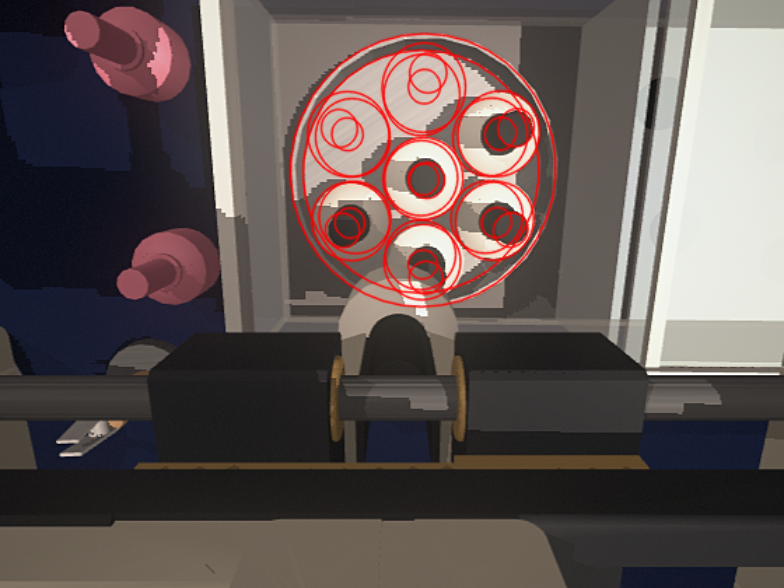

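View pics/h11.png

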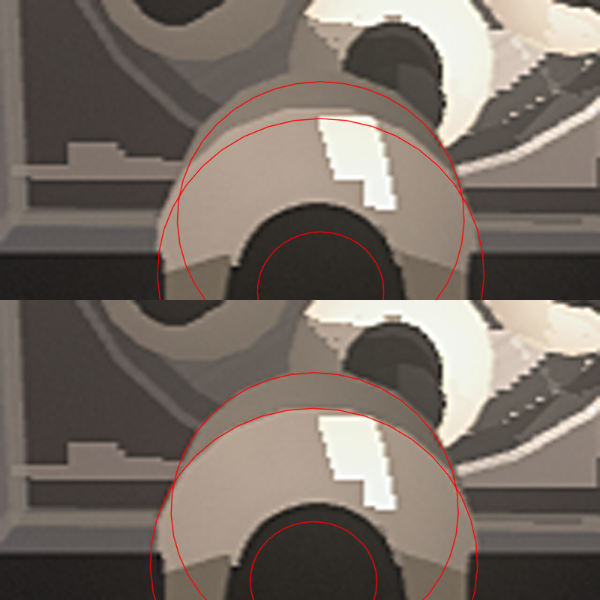

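The four bottles and the first placed one all match the hexagon overlay. Next is the −120° place.

Request:
{"fn": "carry_out", "kwargs": {
  "targets": [
    [[0.03, -0.01, 0], 0],
    [[0.033, -0.012, 0], 0],
    [[0.02, -0.007, 0], 0],
    [[0, 0, 0], 0],
    [[0, 0, 0], 0]
  ]
}}

```text
time: 18.88
tool_pos: [0.5367, 0.0007, 0.1417]
tool_rot: [-3.138, -0.009, 3.13]
contact_force: [-0.0, 0.5, -1.1]
opening: 0.0178
```

```bash
python3 go.py .537 .0066 .06
```

```text
t 18.88 p [0.5367 0.0007 0.1417] rot [-3.1376 -0.0089  3.1304] F [-0.   0.5 -1.1] open 0.0178 
 d(tool) [-0.001   0.0063  0.0816] twist -0.0112
```

Request:
{"fn": "carry_out", "kwargs": {
  "targets": [
    [[0, 0.006, 0.005], -0.01],
    [[0, 0, 0.02], 0],
    [[0, 0, 0.025], 0],
    [[0, 0, 0.015], 0],
    [[0, 0, 0], 0],
    [[0, 0, 0], 0]
  ]
}}

```text
time: 19.62
tool_pos: [0.5398, 0.009, 0.0733]
tool_rot: [-3.138, -0.007, -3.139]
contact_force: [-0.1, -0.2, -0.7]
opening: 0.0176
```

```bash
python3 go.py .537 .0066 .0235
```

```text
t 19.62 p [0.5398 0.009  0.0733] rot [-3.1383 -0.0072 -3.1389] F [-0.1 -0.2 -0.7] open 0.0176 
 d(tool) [ 0.0024 -0.0022  0.0498] twist 0.0027
```

Request:
{"fn": "carry_out", "kwargs": {
  "targets": [
    [[0.0025, -0.0022, 0.005], 0],
    [[0, 0, 0.012], 0],
    [[0, 0, 0], 0]
  ]
}}

```text
time: 20.0
tool_pos: [0.5379, 0.0066, 0.0563]
tool_rot: [-3.138, -0.005, -3.139]
contact_force: [-0.6, -0.3, -0.3]
opening: 0.0181
```

```bash
python3 go.py .537 .0066 .0225
```

```text
t 20.0 p [0.5379 0.0066 0.0563] rot [-3.138  -0.005  -3.1386] F [-0.6 -0.3 -0.3] open 0.0181 
 d(tool) [0.0007 0.0001 0.0338] twist 0.003
```

Request:
{"fn": "carry_out", "kwargs": {
  "targets": [
    [[0.0007, 0, 0.012], 0],
    [[0, 0, 0.012], 0],
    [[0, 0, 0.006], 0],
    [[0, 0, 0.003], 0],
    [[0, 0, 0], 0]
  ]
}}

```text
time: 20.62
tool_pos: [0.5373, 0.0065, 0.0219]
tool_rot: [-3.138, -0.004, -3.139]
contact_force: [0.5, 0.3, -0.8]
opening: 0.0171
```

```bash
python3 go.py .537 .0066 .0225
```

```text
t 20.62 p [0.5373 0.0065 0.0219] rot [-3.138  -0.0042 -3.1387] F [ 0.5  0.3 -0.8] open 0.0171 
 d(tool) [ 0.0003  0.0001 -0.0006] twist 0.0029
```

Request:
{"fn": "carry_out", "kwargs": {
  "targets": [
    [[0, 0, 0.0005], 0],
    [[0, 0, 0], 0]
  ]
}}

```text
time: 20.88
tool_pos: [0.5375, 0.0065, 0.0219]
tool_rot: [-3.138, -0.004, -3.139]
contact_force: [0.8, 0.7, -2.0]
opening: 0.0177
```

Request:
{"fn": "carry_out", "kwargs": {
  "targets": [
    [[0, 0, 0], 0],
    [[0, 0, 0], 0],
    [[0, 0, 0], 0]
  ],
  "fingers": 0.68
}}

```text
time: 21.25
tool_pos: [0.5377, 0.0064, 0.0217]
tool_rot: [-3.138, -0.003, -3.139]
contact_force: [-0.6, -0.8, 0.4]
opening: 0.0291
```

Request:
{"fn": "carry_out", "kwargs": {
  "targets": [
    [[0, 0, -0.01], 0],
    [[0, 0, -0.02], 0],
    [[0, 0, -0.03], 0],
    [[0, 0, -0.03], 0],
    [[0, 0, -0.02], 0],
    [[0, 0, 0], 0]
  ]
}}

```text
time: 22.0
tool_pos: [0.5385, 0.0068, 0.138]
tool_rot: [-3.138, -0.001, -3.139]
contact_force: [-0.2, -0.0, -1.0]
opening: 0.0295
```

```bash
python3 go.py .4994 -.3613 .12
```

```text
t 22.0 p [0.5385 0.0068 0.138 ] rot [-3.1375e+00 -1.1000e-03 -3.1387e+00] F [-0.2 -0.  -1. ] open 0.0295 
 d(tool) [ 0.0402 -0.3679  0.0196] twist 0.0029
```

Request:
{"fn": "carry_out", "kwargs": {
  "targets": [
    [[0.003, -0.04, 0], 0],
    [[0.006, -0.055, 0], 0],
    [[0.006, -0.055, 0], 0],
    [[0.006, -0.055, 0], 0],
    [[0.006, -0.055, 0], 0],
    [[0.006, -0.055, 0], 0],
    [[0.004, -0.035, 0.005], 0],
    [[0, 0, 0.005], 0],
    [[0, 0, 0], 0],
    [[0, 0, 0], 0]
  ],
  "fingers": 0.6
}}

```text
time: 23.25
tool_pos: [0.4986, -0.3499, 0.1206]
tool_rot: [3.138, -0.009, -3.135]
contact_force: [0.8, 1.1, 0.1]
opening: 0.0369
```

Run:
```python
from h import *
from go import go
go(.4994,-.3613,.05)
c=cam('wrist');im=save('wrist','w12.png')
draw(im,c,[.4999,-.3613],0,1,np.zeros(2))
save('x','w12o.png',im)
im=save('top','t12.png')
```

```text
t 23.25 p [ 0.4986 -0.3499  0.1206] rot [ 3.138  -0.0094 -3.1352] F [0.8 1.1 0.1] open 0.0369 
 d(tool) [-0.0013 -0.0116  0.0705] twist 0.0063
```

View pics/w12o.png

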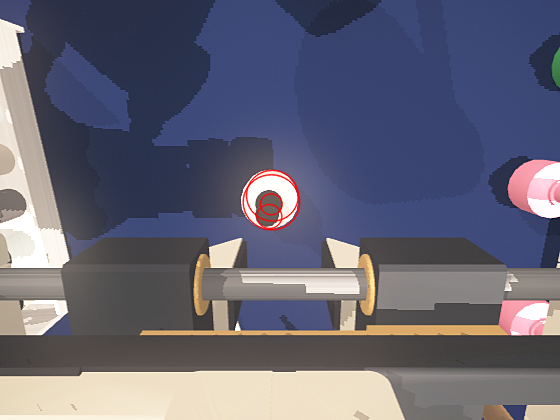

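View pics/t12.png

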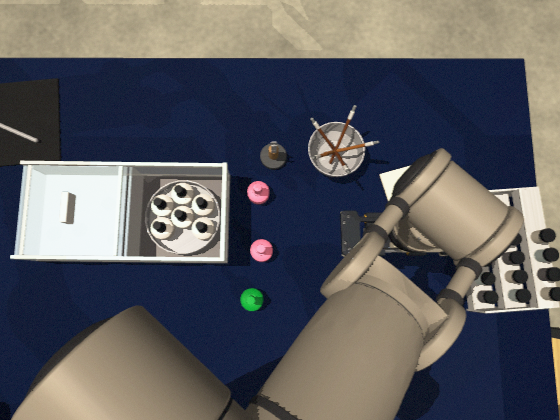

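Request:
{"fn": "carry_out", "kwargs": {
  "targets": [
    [[-0.001, -0.011, 0.005], 0.006],
    [[0, 0, 0.02], 0],
    [[0, 0, 0.02], 0],
    [[0, 0, 0], 0],
    [[0, 0, 0], 0]
  ]
}}

```text
time: 23.98
tool_pos: [0.5016, -0.3621, 0.0761]
tool_rot: [3.142, -0.006, -3.139]
contact_force: [0.4, -0.3, 0.2]
opening: 0.037
```

```bash
python3 go.py .4995 -.3613 .015
```

```text
t 23.98 p [ 0.5016 -0.3621  0.0761] rot [ 3.1416 -0.0061 -3.139 ] F [ 0.4 -0.3  0.2] open 0.037 
 d(tool) [0.0017 0.0008 0.0611] twist 0.0026
```

Request:
{"fn": "carry_out", "kwargs": {
  "targets": [
    [[0.0015, 0.001, 0.01], 0],
    [[0, 0, 0.02], 0],
    [[0, 0, 0.018], 0],
    [[0, 0, 0.008], 0],
    [[0, 0, 0], 0]
  ]
}}

```text
time: 24.6
tool_pos: [0.5008, -0.3622, 0.0203]
tool_rot: [-3.138, -0.003, -3.139]
contact_force: [-0.8, 0.3, -0.2]
opening: 0.0368
```

```bash
python3 go.py .4995 -.3613 .015
```

```text
t 24.6 p [ 0.5008 -0.3622  0.0203] rot [-3.1382e+00 -2.6000e-03 -3.1389e+00] F [-0.8  0.3 -0.2] open 0.0368 
 d(tool) [0.0013 0.0009 0.0053] twist 0.0027
```

Request:
{"fn": "carry_out", "kwargs": {
  "targets": [
    [[0.001, 0.001, 0.004], 0],
    [[0, 0, 0.001], 0],
    [[0, 0, 0], 0]
  ]
}}

```text
time: 24.98
tool_pos: [0.5005, -0.3618, 0.0166]
tool_rot: [-3.136, -0.001, -3.139]
contact_force: [0.2, 0.9, -0.2]
opening: 0.0367
```

Request:
{"fn": "carry_out", "kwargs": {
  "targets": [
    [[0, 0, 0], 0],
    [[0, 0, 0], 0],
    [[0, 0, 0], 0],
    [[0, 0, 0], 0]
  ],
  "fingers": 1.0,
  "grip_force": 15
}}

```text
time: 25.48
tool_pos: [0.5007, -0.3621, 0.0171]
tool_rot: [-3.136, 0.0, -3.139]
contact_force: [0.8, -0.2, -0.4]
opening: 0.0177
```

Request:
{"fn": "carry_out", "kwargs": {
  "targets": [
    [[0, 0, -0.01], 0],
    [[0, 0, -0.025], 0],
    [[0, 0, -0.03], 0],
    [[0, 0, -0.03], 0],
    [[0, 0, -0.025], 0],
    [[0, 0, -0.005], 0],
    [[0, 0, 0], 0]
  ]
}}

```text
time: 26.35
tool_pos: [0.5003, -0.3608, 0.1478]
tool_rot: [-3.136, -0.0, -3.139]
contact_force: [-0.4, -0.0, -0.9]
opening: 0.0175
```

```bash
python3 go.py .63 .05 .15
```

```text
t 26.35 p [ 0.5003 -0.3608  0.1478] rot [-3.1362e+00 -4.0000e-04 -3.1387e+00] F [-0.4 -0.  -0.9] open 0.0175 
 d(tool) [-0.1309  0.4104 -0.0045] twist 0.0029
```

Request:
{"fn": "carry_out", "kwargs": {
  "targets": [
    [[0, 0.04, -0.005], 0],
    [[-0.002, 0.055, 0], 0],
    [[-0.01, 0.055, 0], 0],
    [[-0.018, 0.055, 0], 0],
    [[-0.02, 0.055, 0], 0],
    [[-0.022, 0.055, 0], 0],
    [[-0.022, 0.05, 0], 0],
    [[-0.015, 0.03, 0], 0],
    [[0, 0, 0], 0],
    [[0, 0, 0], 0]
  ]
}}

```text
time: 27.6
tool_pos: [0.605, 0.0471, 0.137]
tool_rot: [-3.142, -0.02, -3.141]
contact_force: [-0.1, -0.1, -1.0]
opening: 0.017
```

```bash
python3 view.py 13 .0171
```

```text
t 27.6 p [0.605  0.0471 0.137 ] rot [-3.1416 -0.0203 -3.1414] F [-0.1 -0.1 -1. ] open 0.017 
 d(tool) [ 0.0443  0.0029 -0.0121] twist 0.0002
```

View pics/w13o.png

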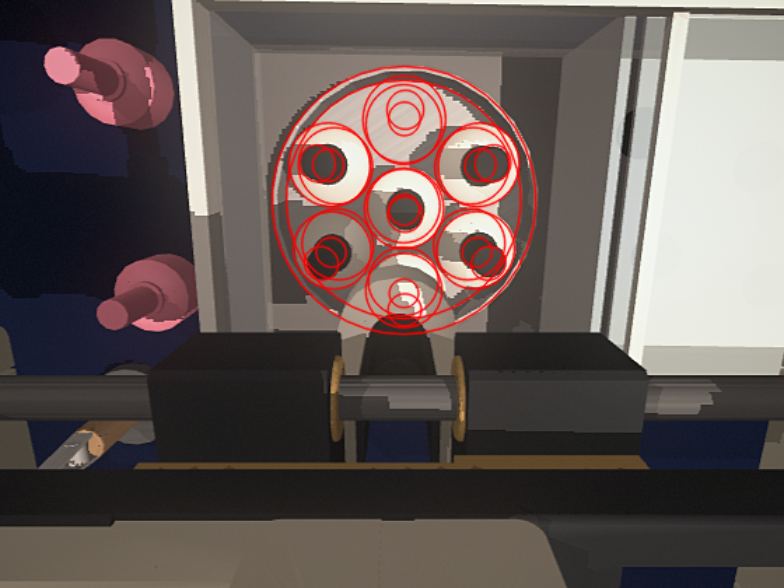

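View pics/h13.png

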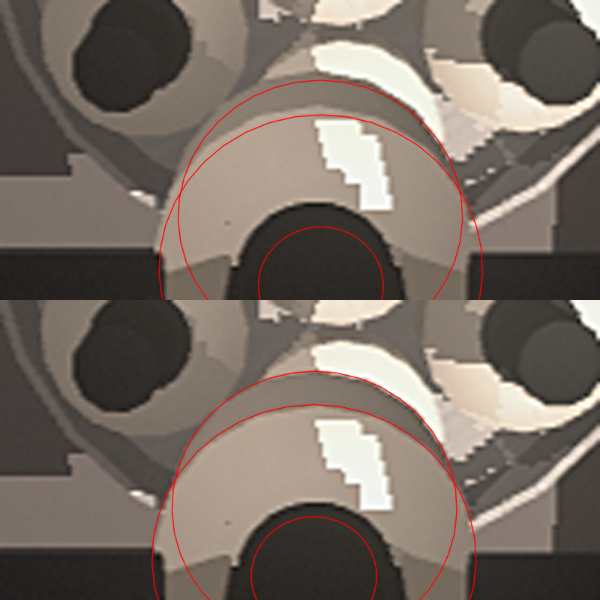

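Request:
{"fn": "carry_out", "kwargs": {
  "targets": [
    [[0.03, 0.001, -0.003], 0],
    [[0.035, 0.001, 0], 0],
    [[0.022, 0.001, 0], 0],
    [[0.005, 0, 0], 0],
    [[0, 0, 0], 0],
    [[0, 0, 0], 0]
  ]
}}

```text
time: 28.4
tool_pos: [0.5103, 0.044, 0.1413]
tool_rot: [-3.141, -0.02, 3.132]
contact_force: [-0.4, -0.8, -1.0]
opening: 0.0177
```

```bash
python3 go.py .511 .0508 .07
```

```text
t 28.4 p [0.5103 0.044  0.1413] rot [-3.1409 -0.0204  3.1321] F [-0.4 -0.8 -1. ] open 0.0177 
 d(tool) [-0.0021  0.0069  0.0713] twist -0.0095
```

Request:
{"fn": "carry_out", "kwargs": {
  "targets": [
    [[-0.001, 0.007, 0.005], -0.009],
    [[0, 0, 0.02], 0],
    [[0, 0, 0.025], 0],
    [[0, 0, 0.01], 0],
    [[0, 0, 0], 0],
    [[0, 0, 0], 0]
  ]
}}

```text
time: 29.15
tool_pos: [0.5133, 0.0526, 0.0789]
tool_rot: [-3.142, -0.019, -3.14]
contact_force: [-0.3, -0.6, -1.1]
opening: 0.0176
```

```bash
python3 go.py .511 .0508 .0241
```

```text
t 29.15 p [0.5133 0.0526 0.0789] rot [-3.1415 -0.0186 -3.1399] F [-0.3 -0.6 -1.1] open 0.0176 
 d(tool) [ 0.0013 -0.0018  0.0548] twist 0.0017
```

Request:
{"fn": "carry_out", "kwargs": {
  "targets": [
    [[0.002, -0.0018, 0.005], 0],
    [[0, 0, 0.012], 0],
    [[0, 0, 0], 0],
    [[0, 0, 0], 0]
  ]
}}

```text
time: 29.65
tool_pos: [0.5117, 0.0506, 0.062]
tool_rot: [-3.141, -0.016, -3.14]
contact_force: [0.1, 0.1, -0.0]
opening: 0.0178
```

```bash
python3 view.py 14 .0171; python3 go.py .511 .0508 .0241
```

```text
t 29.65 p [0.5117 0.0506 0.062 ] rot [-3.1414 -0.016  -3.1401] F [ 0.1  0.1 -0. ] open 0.0178 
 d(tool) [-0.0478 -0.0007 -0.0887] twist 0.0015
t 29.7 p [0.5116 0.0506 0.062 ] rot [-3.1414 -0.0162 -3.1401] F [-0.7  0.1 -1.1] open 0.0177 
 d(tool) [0.     0.0002 0.0379] twist 0.0015
```

View pics/w14o.png

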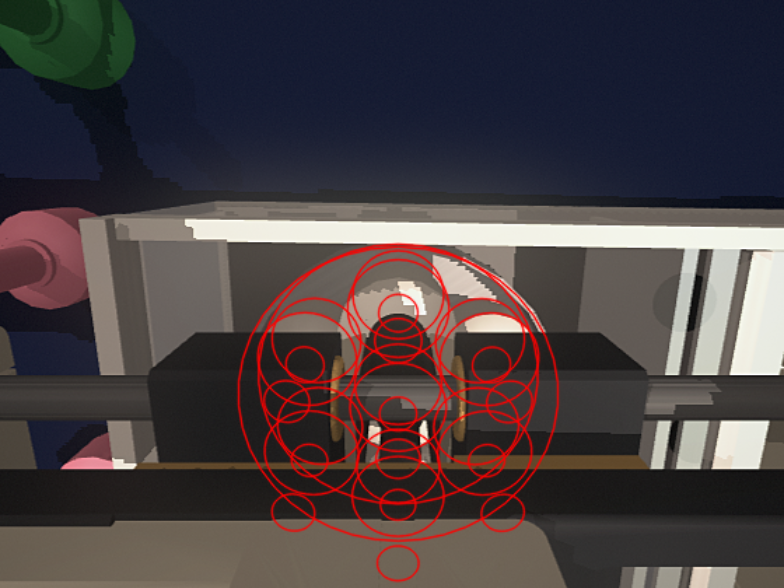

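Request:
{"fn": "carry_out", "kwargs": {
  "targets": [
    [[0, 0, 0.008], 0],
    [[0, 0, 0.008], 0],
    [[0, 0, 0.006], 0],
    [[0, 0, 0], 0]
  ]
}}

```text
time: 30.2
tool_pos: [0.5112, 0.0506, 0.0383]
tool_rot: [-3.141, -0.016, -3.14]
contact_force: [0.3, -1.1, -0.8]
opening: 0.0173
```

```bash
python3 go.py .511 .0508 .0241
```

```text
t 30.2 p [0.5112 0.0506 0.0383] rot [-3.1414 -0.0164 -3.1401] F [ 0.3 -1.1 -0.8] open 0.0173 
 d(tool) [-0.0001  0.0002  0.0142] twist 0.0015
```

Request:
{"fn": "carry_out", "kwargs": {
  "targets": [
    [[0, 0, 0.005], 0],
    [[0, 0, 0.005], 0],
    [[0, 0, 0.002], 0],
    [[0, 0, 0], 0]
  ]
}}

```text
time: 30.7
tool_pos: [0.5111, 0.0506, 0.0256]
tool_rot: [-3.141, -0.016, -3.14]
contact_force: [-0.2, -0.3, -0.2]
opening: 0.0176
```

```bash
python3 go.py .511 .0508 .0241
```

```text
t 30.7 p [0.5111 0.0506 0.0256] rot [-3.1414 -0.0161 -3.14  ] F [-0.2 -0.3 -0.2] open 0.0176 
 d(tool) [0.0001 0.0002 0.0015] twist 0.0016
```

Request:
{"fn": "carry_out", "kwargs": {
  "targets": [
    [[0, 0, 0.0015], 0],
    [[0, 0, 0.001], 0],
    [[0, 0, 0], 0]
  ]
}}

```text
time: 31.08
tool_pos: [0.5117, 0.0506, 0.0244]
tool_rot: [-3.141, -0.014, -3.14]
contact_force: [-0.5, 0.1, -0.7]
opening: 0.0176
```

Request:
{"fn": "carry_out", "kwargs": {
  "targets": [
    [[0, 0, 0], 0],
    [[0, 0, 0], 0],
    [[0, 0, 0], 0]
  ],
  "fingers": 0.68
}}

```text
time: 31.45
tool_pos: [0.512, 0.0506, 0.0245]
tool_rot: [-3.141, -0.014, -3.14]
contact_force: [-1.0, -0.7, 0.2]
opening: 0.0291
```

Request:
{"fn": "carry_out", "kwargs": {
  "targets": [
    [[0, 0, -0.01], 0],
    [[0, 0, -0.02], 0],
    [[0, 0, -0.03], 0],
    [[0, 0, -0.03], 0],
    [[0, 0, -0.02], 0],
    [[-0.02, 0, 0], 0],
    [[-0.05, 0, 0], 0],
    [[-0.04, 0, 0], 0],
    [[0, 0, 0], 0],
    [[0, 0, 0], 0]
  ]
}}

```text
time: 32.7
tool_pos: [0.6261, 0.051, 0.1432]
tool_rot: [-3.141, -0.009, -3.14]
contact_force: [-0.1, -1.0, 0.2]
opening: 0.0298
```

```bash
python3 view.py 15 .0171; python3 -c "
from h import *
save('top','t15.png')
a=cv2.imread('pics/t15.png')[150:280,10:240]; cv2.imwrite('pics/t15z.png',cv2.resize(a,None,fx=3.4,fy=3.4,interpolation=cv2.INTER_CUBIC))"
```

```text
t 32.7 p [0.6261 0.051  0.1432] rot [-3.141  -0.0095 -3.1398] F [-0.1 -1.   0.2] open 0.0298 
 d(tool) [ 0.0651 -0.0008 -0.0062] twist 0.0018
```

View pics/w15o.png

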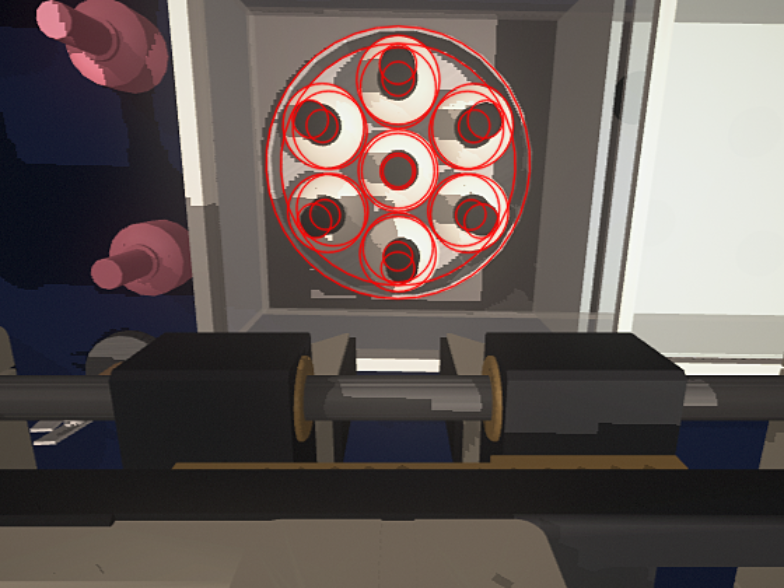

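View pics/t15z.png

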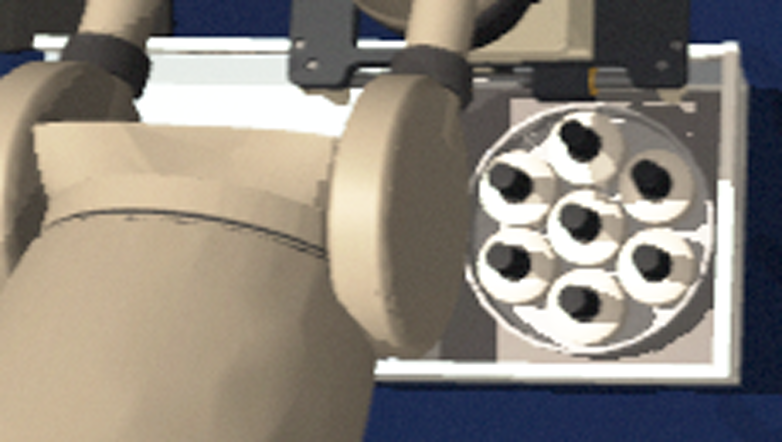

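All seven stand in the tin and match the hexagon overlay. Now the door handle.

Request:
{"fn": "carry_out", "kwargs": {
  "targets": [
    [[0, 0.04, 0], 0],
    [[0, 0.05, 0], 0],
    [[0, 0.05, 0], 0],
    [[0, 0.05, 0], 0],
    [[0, 0.01, 0], 0],
    [[0, 0, 0], 0],
    [[0, 0, 0], 0]
  ],
  "fingers": 0.5
}}

```text
time: 33.67
tool_pos: [0.6215, 0.2533, 0.1464]
tool_rot: [-3.14, -0.009, 3.14]
contact_force: [-0.4, -1.7, 0.3]
opening: 0.0459
```

Run:
```python
from h import *
from go import go
go(.561,.262,.145)
c=cam('wrist');im=save('wrist','w16.png')
for y in(.255,.262):
  for z in(.099,.135):
    q=proj(c,[[.561+a*.03,y+b*.007,z] for a,b in((-1,-1),(-1,1),(1,1),(1,-1))]); cv2.polylines(im,[q.round().astype(int).reshape(-1,1,2)],True,(255,0,0) if y<.26 else (0,200,0),1)
save('x','w16o.png',cv2.resize(im,None,fx=1.4,fy=1.4))
```

```text
t 33.67 p [0.6215 0.2533 0.1464] rot [-3.1398 -0.0089  3.1404] F [-0.4 -1.7  0.3] open 0.0459 
 d(tool) [0.0605 0.0086 0.0019] twist -0.0012
```

View pics/w16o.png

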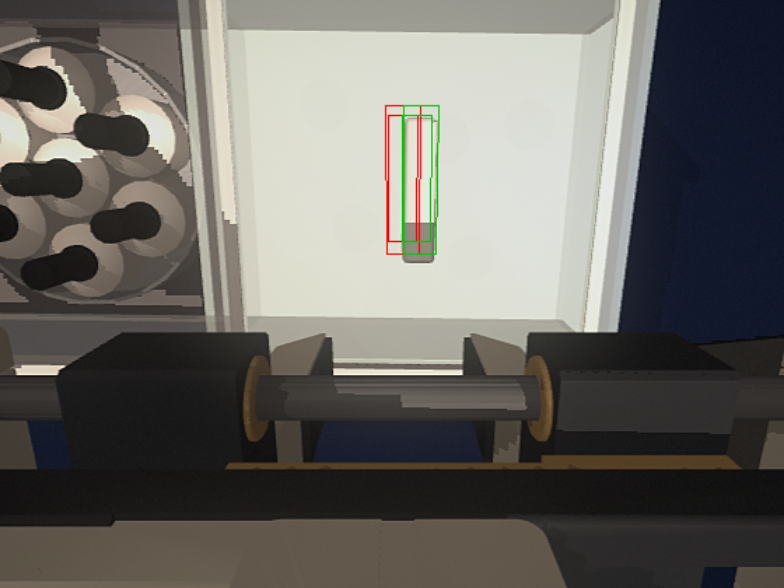

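The green outline (y = 0.262) fits the handle. I'll go over it, then down.

Request:
{"fn": "carry_out", "kwargs": {
  "targets": [
    [[0.03, 0.005, 0], 0],
    [[0.028, 0.003, 0], 0],
    [[0, 0, 0], 0],
    [[0, 0, 0], 0]
  ]
}}

```text
time: 34.22
tool_pos: [0.5642, 0.2559, 0.1474]
tool_rot: [-3.139, -0.008, 3.133]
contact_force: [0.0, 0.4, 0.7]
opening: 0.0459
```

```bash
python3 go.py .563 .261 .082
```

```text
t 34.23 p [0.5642 0.2559 0.1474] rot [-3.1392 -0.0076  3.1325] F [0.  0.4 0.7] open 0.0459 
 d(tool) [0.0008 0.0053 0.0654] twist -0.009
```

Request:
{"fn": "carry_out", "kwargs": {
  "targets": [
    [[0, 0.005, 0], -0.009],
    [[0, 0, 0.02], 0],
    [[0, 0, 0.02], 0],
    [[0, 0, 0.014], 0],
    [[0, 0, 0], 0],
    [[0, 0, 0], 0]
  ]
}}

```text
time: 34.98
tool_pos: [0.5685, 0.2605, 0.0921]
tool_rot: [-3.14, -0.004, 3.14]
contact_force: [0.9, -0.7, -0.2]
opening: 0.0457
```

```bash
python3 go.py .563 .261 .082;  python3 -c "
from h import *
save('wrist','w17.png')"
```

```text
t 34.98 p [0.5685 0.2605 0.0921] rot [-3.1402 -0.0042  3.1401] F [ 0.9 -0.7 -0.2] open 0.0457 
 d(tool) [0.0054 0.0005 0.0101] twist -0.0015
```

View pics/w17.png

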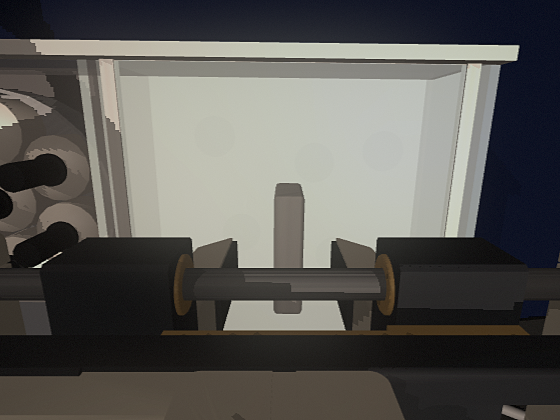

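Request:
{"fn": "carry_out", "kwargs": {
  "targets": [
    [[0.004, 0, 0.008], 0],
    [[0, 0, 0], 0]
  ]
}}

```text
time: 35.28
tool_pos: [0.5645, 0.2606, 0.0845]
tool_rot: [-3.141, -0.003, 3.14]
contact_force: [-0.5, -0.3, -0.1]
opening: 0.0461
```

Request:
{"fn": "carry_out", "kwargs": {
  "targets": [
    [[0, 0, 0], 0],
    [[0, 0, 0], 0],
    [[0, 0, 0], 0],
    [[0, 0, 0], 0]
  ],
  "fingers": 1.0,
  "grip_force": 15
}}

```text
time: 35.78
tool_pos: [0.5648, 0.2609, 0.0852]
tool_rot: [-3.141, -0.002, 3.14]
contact_force: [-0.4, 0.3, -1.3]
opening: 0.0133
```

Request:
{"fn": "carry_out", "kwargs": {
  "targets": [
    [[0, -0.01, 0], 0],
    [[0, -0.02, 0], 0],
    [[0, -0.025, 0], 0],
    [[0, -0.025, 0], 0],
    [[0, -0.025, 0], 0],
    [[0, -0.02, 0], 0],
    [[0, 0, 0], 0]
  ]
}}

```text
time: 36.65
tool_pos: [0.5629, 0.1259, 0.0852]
tool_rot: [-3.141, -0.003, 3.137]
contact_force: [1.2, -0.8, -1.5]
opening: 0.0137
```

Request:
{"fn": "carry_out", "kwargs": {
  "targets": [
    [[0, -0.015, 0], 0],
    [[0, -0.02, 0], 0],
    [[0, -0.015, 0], 0],
    [[0, -0.01, 0], 0],
    [[0, 0, 0], 0]
  ]
}}

```text
time: 37.28
tool_pos: [0.5621, 0.0618, 0.0852]
tool_rot: [-3.141, -0.004, 3.137]
contact_force: [-1.1, -0.5, -1.5]
opening: 0.0139
```

```bash
python3 go.py .563 .05 .085
```

```text
t 37.27 p [0.5621 0.0618 0.0852] rot [-3.1413 -0.0041  3.1371] F [-1.1 -0.5 -1.5] open 0.0139 
 d(tool) [-0.001  -0.0118  0.0002] twist -0.0045
```

Request:
{"fn": "carry_out", "kwargs": {
  "targets": [
    [[0, -0.006, 0], 0],
    [[0, -0.004, 0], 0],
    [[0, -0.003, 0], 0],
    [[0, -0.003, 0], 0],
    [[0, 0, 0], 0]
  ]
}}

```text
time: 37.9
tool_pos: [0.562, 0.0553, 0.0851]
tool_rot: [3.128, -0.003, 3.139]
contact_force: [-0.7, -1.7, -0.1]
opening: 0.0139
```

Request:
{"fn": "carry_out", "kwargs": {
  "targets": [
    [[0, -0.004, 0], 0],
    [[0, -0.004, 0], 0],
    [[0, 0, 0], 0]
  ]
}}

```text
time: 38.28
tool_pos: [0.562, 0.0558, 0.085]
tool_rot: [3.114, -0.002, 3.14]
contact_force: [-0.9, -1.6, 0.0]
opening: 0.014
```

The door has stopped against something: the tool no longer advances at y ≈ 0.055. I'll release, rise and look.

Request:
{"fn": "carry_out", "kwargs": {
  "targets": [
    [[0, 0, 0], 0],
    [[0, 0, 0], 0],
    [[0, 0, 0], 0]
  ],
  "fingers": 0.5
}}

```text
time: 38.65
tool_pos: [0.5623, 0.0547, 0.0852]
tool_rot: [3.116, -0.002, 3.14]
contact_force: [0.6, -0.1, 0.3]
opening: 0.0397
```

Request:
{"fn": "carry_out", "kwargs": {
  "targets": [
    [[0, 0, -0.02], 0],
    [[0, 0, -0.03], 0],
    [[0, 0, -0.02], 0],
    [[-0.03, 0, 0], 0],
    [[-0.04, 0, 0], 0],
    [[0, 0, 0], 0],
    [[0, 0, 0], 0]
  ]
}}

```text
time: 39.52
tool_pos: [0.6333, 0.0505, 0.1571]
tool_rot: [3.117, -0.003, 3.138]
contact_force: [0.4, -0.3, 0.1]
opening: 0.046
```

Run:
```python
from h import *
from go import go
go(.561,.05,.145)
c=cam('wrist');im=save('wrist','w18.png')
for y,col in((.0503,(255,0,0)),(.0553,(0,200,0))):
  for z in(.099,.135):
    q=proj(c,[[.562+a*.03,y+b*.007,z] for a,b in((-1,-1),(-1,1),(1,1),(1,-1))]); cv2.polylines(im,[q.round().astype(int).reshape(-1,1,2)],True,col,1)
save('x','w18o.png',cv2.resize(im,None,fx=1.4,fy=1.4))
save('top','t18.png')
a=cv2.imread('pics/t18.png')[150:280,10:240]; cv2.imwrite('pics/t18z.png',cv2.resize(a,None,fx=3.4,fy=3.4,interpolation=cv2.INTER_CUBIC))
```

```text
t 39.52 p [0.6333 0.0505 0.1571] rot [ 3.1173e+00 -2.9000e-03  3.1384e+00] F [ 0.4 -0.3  0.1] open 0.046 
 d(tool) [ 0.0723 -0.0011  0.0123] twist -0.0032
```

View pics/w18o.png

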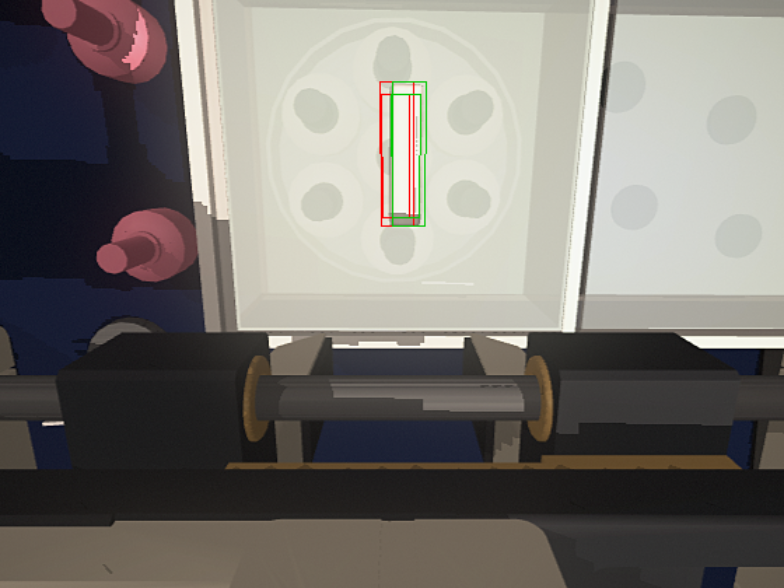

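View pics/t18z.png

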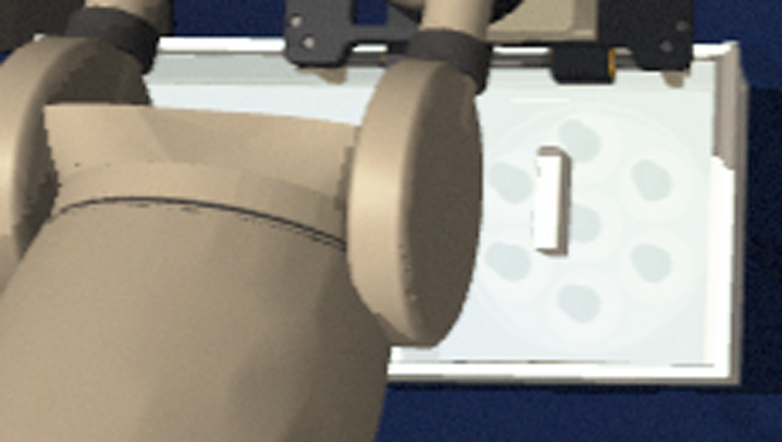

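Run:
```python
from h import *
im=cv2.imread('pics/w18.png')
cv2.imwrite('pics/w18z.png',cv2.resize(im[40:180,260:320],None,fx=8,fy=4.2,interpolation=cv2.INTER_CUBIC))
cv2.imwrite('pics/w18f.png',cv2.resize(im[0:240,120:190],None,fx=8,fy=2.5,interpolation=cv2.INTER_CUBIC))
c=cam('wrist'); v=lambda P:proj(c,P).round(1)
print(v([[.562,.0503-.007,.135],[.562,.0503+.007,.135],[.562,.0503-.007,.099],[.562,.0503+.007,.099]]))
for y in(.0503-.095,.0503-.1,.0503-.0965,.0503-.09): print(y,v([[.562,y,.099],[.562,y,.108]]).tolist())
```

```text
[[271.6 111.4]
 [294.8 111.3]
 [272.2 112.5]
 [292.  112.5]]
-0.044700000000000004 [[146.5, 112.9], [141.6, 112.7]]
-0.04970000000000001 [[139.3, 113.0], [134.1, 112.7]]
-0.046200000000000005 [[144.3, 113.0], [139.4, 112.7]]
-0.0397 [[153.7, 112.9], [149.1, 112.7]]
```

View pics/w18z.png

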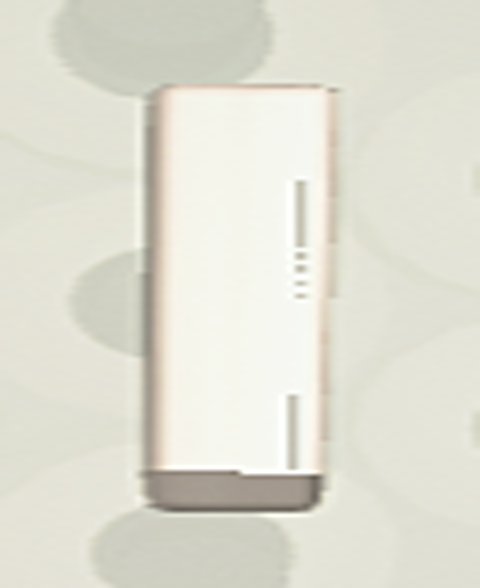

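View pics/w18f.png

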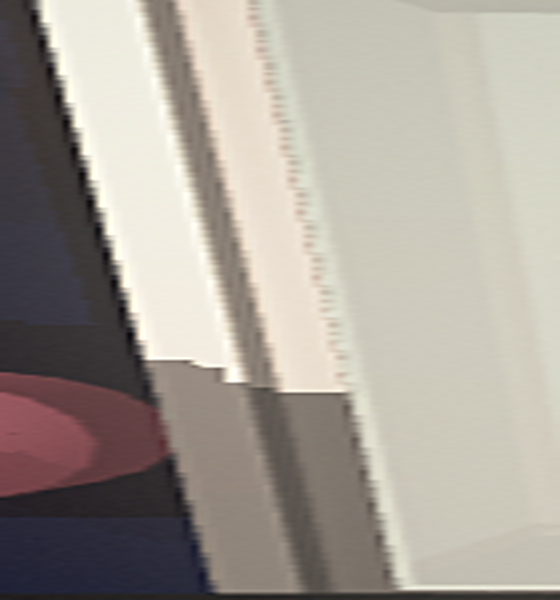

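```bash
python3 - <<'E'
from h import *
im=cv2.imread('pics/w15.png')
cv2.imwrite('pics/w15f.png',cv2.resize(im[0:240,110:190],None,fx=7,fy=2.5,interpolation=cv2.INTER_CUBIC))
tc=toolcam()
c=camat(tc,[.6261,.051,.1432],[-3.141,-.0095,-3.1398])
v=lambda P:proj(c,P).round(1).tolist()
for y in(-.0397,-.0447,-.0497): print(y,v([[.562,y,.099],[.562,y,.103],[.562,y,.108],[.562,y,0.005]]))
t=cam('top'); e=[.0035,-.0007]
im=cv2.imread('pics/t18.png'); cv2.imwrite('pics/t18f.png',cv2.resize(im[150:270,190:240],None,fx=10,fy=5,interpolation=cv2.INTER_CUBIC))
im=cv2.imread('pics/top0.png'); cv2.imwrite('pics/t0f.png',cv2.resize(im[150:270,190:240],None,fx=10,fy=5,interpolation=cv2.INTER_CUBIC))
E
cd pics; python3 -c "
import cv2,numpy as np
cv2.imwrite('tf.png',np.hstack([cv2.imread('t0f.png'),cv2.imread('t18f.png')])[:, :1000])
a=cv2.imread('tf.png'); cv2.imwrite('tf.png',cv2.resize(a,(790,560)))"
```

```text
-0.0397 [[150.4, 123.3], [148.1, 123.4], [145.1, 123.4], [188.3, 123.0]]
-0.0447 [[142.9, 123.3], [140.5, 123.4], [137.4, 123.4], [183.0, 123.0]]
-0.0497 [[135.5, 123.3], [133.0, 123.3], [129.7, 123.4], [177.7, 123.0]]
```

View pics/w15f.png

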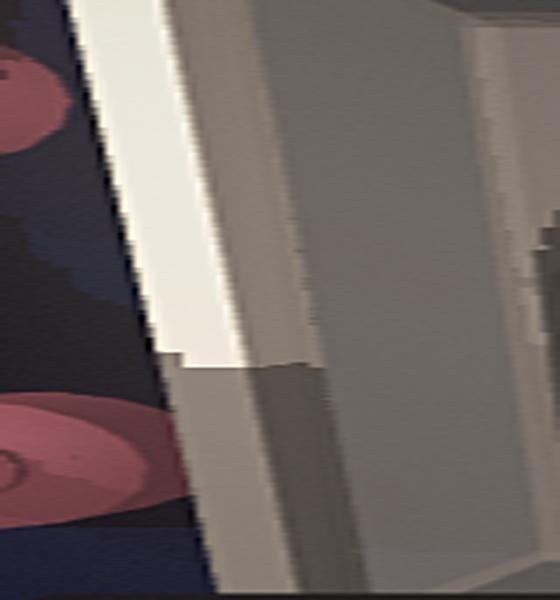

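View pics/tf.png

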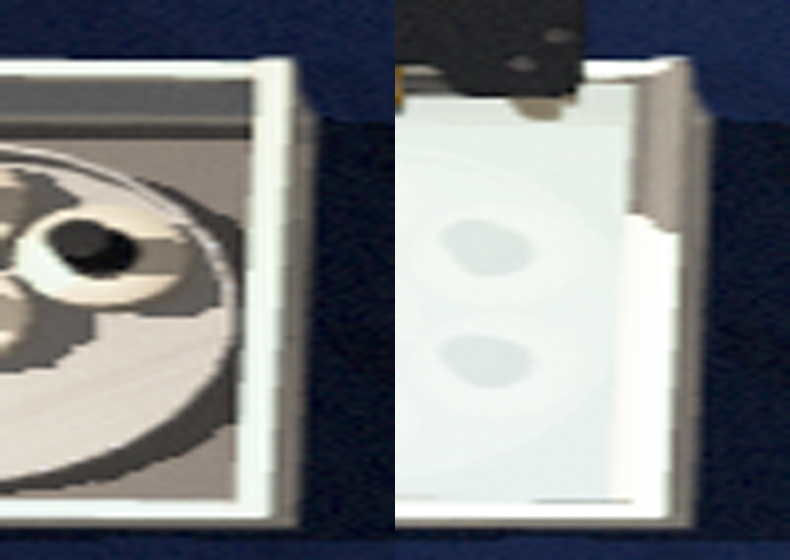

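The handle is still about 4–6 mm short: it sits at y ≈ 0.054 against 0.050, and a gap shows at the frame. My last steps were too small to beat the friction. I'll pinch again and push with larger steps.

Request:
{"fn": "carry_out", "kwargs": {
  "targets": [
    [[0.035, 0.002, 0], 0],
    [[0.033, 0.002, 0], 0],
    [[0, 0, 0.005], 0],
    [[0, 0, 0], 0]
  ]
}}

```text
time: 40.12
tool_pos: [0.5613, 0.055, 0.153]
tool_rot: [3.117, -0.002, 3.138]
contact_force: [0.8, 0.8, -0.0]
opening: 0.0459
```

```bash
python3 go.py .562 .0545 .085
```

```text
t 40.12 p [0.5613 0.055  0.153 ] rot [ 3.1175e+00 -2.2000e-03  3.1384e+00] F [ 0.8  0.8 -0. ] open 0.0459 
 d(tool) [-0.0008 -0.0021  0.068 ] twist -0.0032
```

Request:
{"fn": "carry_out", "kwargs": {
  "targets": [
    [[0, -0.001, 0.015], 0],
    [[0, 0, 0.022], 0],
    [[0, 0, 0.02], 0],
    [[0, 0, 0.008], 0],
    [[0, 0, 0], 0]
  ]
}}

```text
time: 40.75
tool_pos: [0.563, 0.0549, 0.0828]
tool_rot: [3.118, -0.003, 3.138]
contact_force: [0.2, 0.0, -0.5]
opening: 0.0461
```

Request:
{"fn": "carry_out", "kwargs": {
  "targets": [
    [[0, 0, 0], 0],
    [[0, 0, 0], 0],
    [[0, 0, 0], 0],
    [[0, 0, 0], 0]
  ],
  "fingers": 1.0,
  "grip_force": 20
}}

```text
time: 41.25
tool_pos: [0.5643, 0.0554, 0.0844]
tool_rot: [3.117, 0.001, 3.138]
contact_force: [-0.4, 2.3, -2.9]
opening: 0.0137
```

Request:
{"fn": "carry_out", "kwargs": {
  "targets": [
    [[0, -0.008, 0], 0],
    [[0, -0.012, 0], 0]
  ]
}}

```text
time: 41.5
tool_pos: [0.5643, 0.0526, 0.0841]
tool_rot: [3.089, 0.002, 3.136]
contact_force: [4.7, 40.0, -3.6]
opening: 0.0213
```

This time the force rose to 40 N and the fingers were forced apart, so the door is at a hard stop. Release and recheck.

Request:
{"fn": "carry_out", "kwargs": {
  "targets": [
    [[0, 0, 0], 0],
    [[0, 0, 0], 0],
    [[0, 0, 0], 0],
    [[0, 0, 0], 0]
  ],
  "fingers": 0.5
}}

```text
time: 42.0
tool_pos: [0.5645, 0.0533, 0.0846]
tool_rot: [3.089, 0.003, 3.137]
contact_force: [-0.1, 0.2, -0.3]
opening: 0.0453
```

Request:
{"fn": "carry_out", "kwargs": {
  "targets": [
    [[0, 0, -0.02], 0],
    [[0, 0, -0.03], 0],
    [[0, 0, -0.02], 0],
    [[-0.03, 0, 0], 0],
    [[-0.04, 0, 0], 0],
    [[0, 0, 0], 0],
    [[0, 0, 0], 0]
  ]
}}

```text
time: 42.88
tool_pos: [0.635, 0.045, 0.1569]
tool_rot: [3.091, 0.002, 3.133]
contact_force: [-0.1, 0.3, -0.1]
opening: 0.046
```

Run:
```python
from h import *
from go import go
go(.561,.05,.145)
c=cam('wrist');im=save('wrist','w19.png')
for y,col in((.0503,(255,0,0)),(.0553,(0,200,0))):
  for z in(.135,):
    q=proj(c,[[.562+a*.03,y+b*.007,z] for a,b in((-1,-1),(-1,1),(1,1),(1,-1))]); cv2.polylines(im,[q.round().astype(int).reshape(-1,1,2)],True,col,1)
save('x','w19o.png',cv2.resize(im[20:250,100:400],None,fx=2.6,fy=2.6,interpolation=cv2.INTER_CUBIC))
save('top','t19.png'); save('scene','s19.png')
a=cv2.imread('pics/t19.png')[150:280,10:240]; cv2.imwrite('pics/t19z.png',cv2.resize(a,None,fx=3.4,fy=3.4,interpolation=cv2.INTER_CUBIC))
a=cv2.imread('pics/s19.png')[170:330,300:530]; cv2.imwrite('pics/s19z.png',cv2.resize(a,None,fx=3.4,fy=3.4,interpolation=cv2.INTER_CUBIC))
```

```text
t 42.88 p [0.635  0.045  0.1569] rot [3.0911e+00 1.8000e-03 3.1326e+00] F [-0.1  0.3 -0.1] open 0.046 
 d(tool) [0.0741 0.0037 0.012 ] twist -0.009
```

View pics/w19o.png

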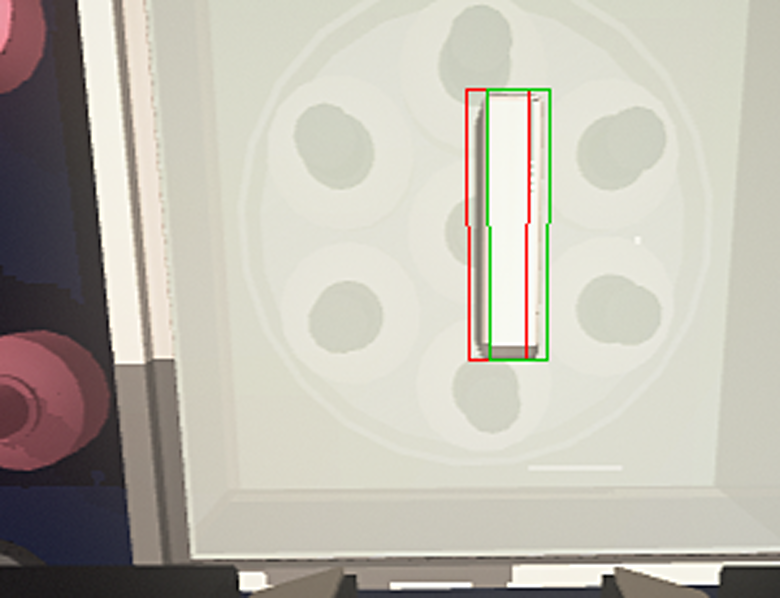

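View pics/t19z.png

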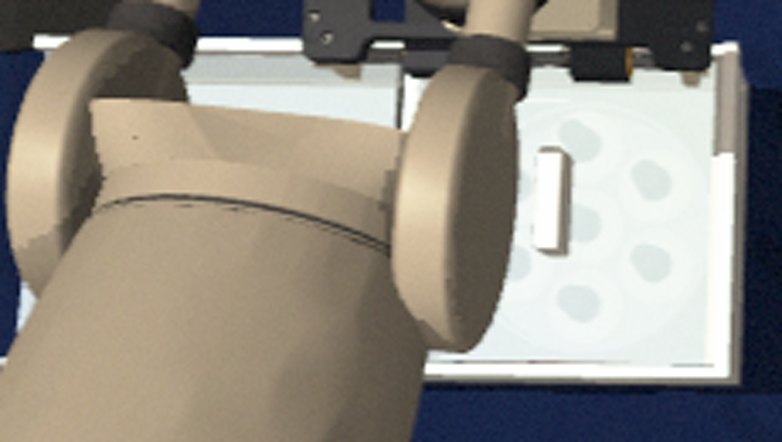

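View pics/s19z.png

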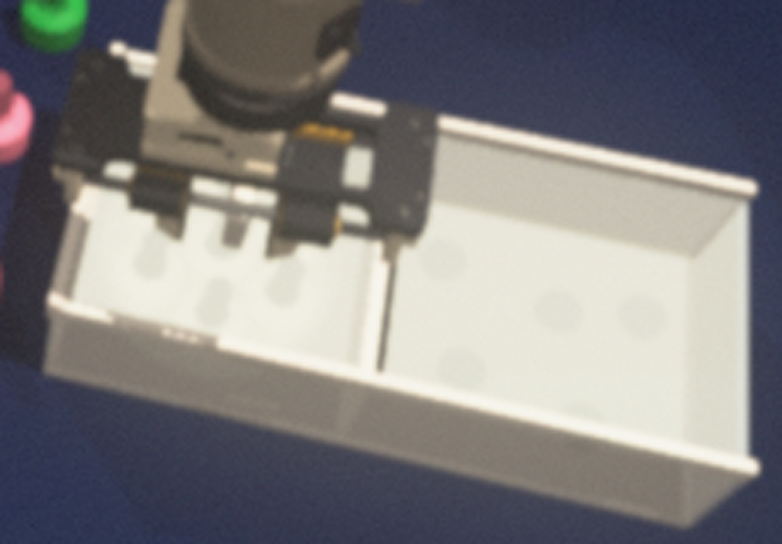

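The door's leading edge meets the frame face. The light band beside it is that face seen through the panel. The panel's half-length (96.5 mm) added to the frame's inner edge (y ≈ −0.042) gives 0.0545, which matches the measured handle position. The handle did not move under 40 N, so the door is home. The gripper is clear, so I hand in.

```bash
python3 -c "
from h import *
s=monitor.observe(); print(s['time'],s['qvel'].round(3),s['contact_force'].round(1))
print(order.hand_in())"
```

```text
43.025 [ 0.003 -0.003 -0.005  0.001  0.001  0.001] [-0.5  1.5 -0.3]
the job is handed in; nothing more can be done
None
```

I set all three loose bottles down in the free places in the tin, then slid the door to a hard stop against its frame, let go and backed off. I handed in at about 43 s; no verdict is reported.

**Bottles:** After the last release and before closing the door, the wrist and top views showed seven upright bottles matching the one-plus-six layout. No bottle was dropped, and the arm stayed clear of the brush bowl, clip holder and tile.

**Door:** It did not move under a 40 N push, and its edge meets the frame face in the wrist view. One check disagreed. The handle measured about 3–4 mm from the tin's centre, and I first read that as a gap. I put it down to the tin sitting off-centre in the bay, because the panel length added to the frame edge predicts the handle where it is. I could not read the door's position directly.

**First grasp:** My first try at a bottle closed above its cap, because the real fingertips are about 30 mm higher than the reported tool position. The bottle did not move, and I corrected for the offset from then on.

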